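# Charge the grinding jar from the picking bin with the scoop

### The job

Pull the steel scoop out from under the instrument riser, take it by its handle, scoop white grinding cylinders out of the blue picking bin and tip at least four of the six into the open grinding jar. Never touch the cylinders with the gripper, spill none (any not in the jar must be in the bin), and leave the bottles, the jar and its lid where they stand. When done, lay the empty scoop gently down, flat on the bench with its open side up.

Things in the scene. Friction and masses are not known exactly. Their poses are not given: they have to be found in the camera images.
- scoop: flat-bottomed steel scoop with a black handle, 190 mm long, about 0.16 kg; x points to its nose, z up out of its open side. Origin under the middle of its pan: pan 85 long (x -42 to +42), 64 wide, floor 2 thick, bevelled to 0.5 over the last 18; no front wall; sides 28 high, 2.5 thick, from the back to x +14, then sloping to the floor 8 short of the nose; back wall 32 high
- scoop_handle (a point): point on the axis of the scoop's straight handle (black, 18 mm wide, 22 mm high, flat sides), in the scoop's frame at x -112, y 0, z +51 mm. The handle leaves the pan's back wall at x -42, z 18 mm and rises backwards at 25 degrees to its end at x -146, z 67 mm
- scoop_pan (a point): middle of the pan's floor, top face: scoop frame (0, 0, 2) mm. At the start the scoop lies flat on the bench, open side up, with 75 to 85 mm of its pan sticking out from under the riser's front edge, nose outward, and its whole handle under the riser
- bin: blue picking bin with a low front, fixed to the bench with its grey louvred stand; x points from its open front to its back. Origin on the bench under its middle. Inside 144 long (x -72 to +72), 92 wide, floor at z 6; back 78 high, front lip only 25; sides 78 high from x -15 to the back, sloping down to 25 at the front. Stand: panel 95 high, 112 wide, just behind the back; foot plate 3 thick
- jar: open round metal grinding jar, 116 mm outside diameter, 96 mm inside (100 at the rim), 78 mm high, inner floor at 10 mm, 3 kg; origin under its centre, z up
- jar_inside (a point): point on the jar's axis, 35 mm above the bench. (The bench itself is always clear from 0.42 to 0.54 m ahead of the robot's base, between 0.05 m to its right and 0.18 m to its left)
- riser: fixed grey sheet-steel instrument riser with a white flow controller on it; x points from its front edge to its back. Origin on the bench under its middle. 170 deep (x -85 to +85), 270 wide, top at 88, 85 mm clear beneath between two side legs, open front and back. The controller stands 4 mm or more behind the front edge and reaches z 155
- bottle: glass reagent bottle with a blue cap, 62 mm in diameter, 132 mm high; origin under its centre; leave it alone
- wash_bottle: white wash bottle, 60 mm in diameter, 128 mm high, with a thin bent spout that reaches 169 mm high and 43 mm out along x; origin under its centre; leave it alone
- jar_lid: metal lid of the jar lying on the bench, 116 mm in diameter, 18 mm high, knob up to 40 mm; origin under its centre; leave it alone
- piece0: one of six equal white ceramic grinding cylinders, 18 mm in diameter and 18 mm long, edges bevelled 3.5 mm, 26 g; origin at its centre. All start loose on the floor of the bin in its rear half, some standing on end, some lying
- piece1: one of six equal white ceramic grinding cylinders, 18 mm in diameter and 18 mm long, edges bevelled 3.5 mm, 26 g; origin at its centre. All start loose on the floor of the bin in its rear half, some standing on end, some lying
- piece2: one of six equal white ceramic grinding cylinders, 18 mm in diameter and 18 mm long, edges bevelled 3.5 mm, 26 g; origin at its centre. All start loose on the floor of the bin in its rear half, some standing on end, some lying
- piece3: one of six equal white ceramic grinding cylinders, 18 mm in diameter and 18 mm long, edges bevelled 3.5 mm, 26 g; origin at its centre. All start loose on the floor of the bin in its rear half, some standing on end, some lying
- piece4: one of six equal white ceramic grinding cylinders, 18 mm in diameter and 18 mm long, edges bevelled 3.5 mm, 26 g; origin at its centre. All start loose on the floor of the bin in its rear half, some standing on end, some lying
- piece5: one of six equal white ceramic grinding cylinders, 18 mm in diameter and 18 mm long, edges bevelled 3.5 mm, 26 g; origin at its centre. All start loose on the floor of the bin in its rear half, some standing on end, some lying
There are look-alikes about, which are no part of the job. Leave any green look-alike of the scoop alone.

How it is judged:
By the outcome, as a careful person would: the job done as asked, in the order asked, and still so for the second after the job is handed in, with the robot touching nothing.
It also fails if it takes over 72 s, if anything falls off the work surface, if the arm or the gripper's body presses on something with over 40 N, if the wrist force passes 120 N, or if a joint passes its speed limit or range.

### The arm

A 6-joint arm with a two-finger parallel gripper is mounted at the origin on the work surface. World frame = base frame: x ahead of the robot, y to its left, z up, the work surface at z = 0. Lengths are in m, angles in degrees, forces in N, time in s.
With the tool pointing down it reaches from about 0.375 to 0.9 m from the base axis. Payload 3.1 kg.
Tool frame: the origin (TCP) lies at the very end of the fingers, on their centre line; the grasp point (between the pads) lies 19 mm behind it (bot.tcp_to_grasp is the distance from the TCP to the grasp point, in m); z points along the fingers, y is the line along which they close (so a half turn about z gives the same grasp; the last joint's range is limited). The gripper opens to 87 mm and grips with 3 to 60 N. Pads are 19 mm wide; open, the fingers measure 117 mm over their backs; the gripper's body (75 mm by 190 mm) begins 51 mm behind the grasp point.
Start: joints at [-77.378, 30.224, 82.088, -0, 67.689, -10.227], TCP at [0.243, -0.576, 0.223] pointing down, gripper open.
Joint ranges: [-176.69, 176.69], [-43.24, 126.21], [12.49, 139.97], [-82, 262], [0, 151.66], [-163.58, 163.58]. Speed limits (degrees/s): [159.86, 159.86, 180, 180, 180, 180].

### API

Orientations are given as a 3x3 rotation matrix whose columns are the frame's x, y, z axes.
In Python, from rig import telemetry, capture, camera_info, job, bot gives the robot as it stands. The module is installed in compiled form; this text tells all that it offers.
- The arm moves only by the tool carry_out, never from a script. Its argument "deltas" is a list that holds one entry, the list of rows, each a list of 7 numbers: the shift along the tool's x, y, z scaled (see below), then the turn, a rotation vector about the tool's x, y, z scaled (see below), then the closure, from -1 (fully open) to 1 (shut). In form: [[[dx, dy, dz, ax, ay, az, claw], ...]]. A call has exactly 10 rows; each row is the pose to reach, as a shift and turn from the pose commanded when the call began, along the tool's axes at that moment, turning the shorter way round; what a row does not reach only later rows make up. The controller multiplies each number of a shift by 15 cm and each number of a turn by 360 degrees. A row lasts 1/12 s, in which the tool goes at most 41.7 mm and 7.16 degrees, less where a joint would pass 70% of its speed; a pose out of reach is approached as far as the arm can. A call with a number of a shift or a turn outside -1 to 1 is refused whole. A call with a gripper value outside its range is refused whole. The fingers move at their own pace and stop on an object; the grip force is fixed at half the most. Time passes only in rows, so rows that repeat a pose let the fingers close, or fill a call up. It gives the time, the measured TCP pose, the force, the opening and the grip force at its end, in the units of the state.
- telemetry.read_state(): the state, without advancing time (a new reading comes with each control period).
- capture(name): name is "side" or "top"; returns the picture (480x640x3 uint8, red, green, blue); there is no depth.
- camera_info(name): a dict with "mtx" (3x3 intrinsics, pixels), "k1" (the pictures are not rectified: a ray, as slopes to the right and down, at radius r is drawn at 1 + k1 r^2 times it, then the intrinsics apply), "cam_to_world" (4x4, takes a point from camera to world coordinates). Camera axes: x right, y down, z forward; pixel columns grow to the right and rows downward; lengths in m; the calibration is good to about 2 mm. A picture is of the moment at which its call begins. camera_info takes no time and is no camera call.
- job.hand_in(): hands the job in; it is judged then, once.
The state is a dict: "time_s": time; "joint_positions": joint angles; "qvel": joint speeds; "tau": joint torques, N m; "position": TCP position; "tcp_rot": TCP orientation; "force": force on the tool from outside, world axes, zero at the start; "moment": the same for the moment, N m; "opening": opening from 0.0 (shut) to 1.0 (fully open); "grasp_force": force on a finger pad.
Only numpy, scipy, OpenCV 4.12 (cv2) and the standard library are available. Lean on these libraries where they do the work, as an engineer would, in place of code of your own. Each camera call takes 0.05 s, during which the arm holds its last target. There are 200 camera calls.

## Working session

There is one attempt and no reset: what is moved stays moved. The work goes in short steps, Python scripts to look and compute and a tool call to move; the robot and the scene stay as the last step left them, time stands still between calls to the robot, and variables do not carry over. Pictures are saved under pics/ and viewed, at most 10 in all, crops included, and the job is handed in when it is done.

Besides the shell and the picture viewer there is one more tool, called after "Call:" as name([rows], argument=value, ...), one row to a line, values as JSON. carry_out: Moves the arm, as the interface text tells. Its arguments: {"type":"object","properties":{"deltas":{"type":"array","items":{"type":"array","items":{"type":"array","items":{"type":"number"}}}}},"required":["deltas"]}

```bash
mkdir -p pics; ls; python3 - <<'E'
from rig import telemetry, capture, camera_info, job, bot
import cv2, numpy as np
np.set_printoptions(precision=4,suppress=True)
for n in("top","side"):
    im=capture(n); cv2.imwrite(f"pics/{n}0.png",im[:,:,::-1])
    c=camera_info(n); print(n,c["mtx"],c["k1"],c["cam_to_world"])
print([a for a in dir(bot) if a[0]!='_'])
s=telemetry.read_state(); print(s)
E
```

```text
pics
top [[438.5791   0.     318.3336]
 [  0.     438.5791 237.2772]
 [  0.       0.       1.    ]] -0.03909792859718093 [[ 0.0131 -0.9934  0.1143  0.4139]
 [-0.9996 -0.0161 -0.0252  0.071 ]
 [ 0.0269 -0.1139 -0.9931  0.8882]
 [ 0.      0.      0.      1.    ]]
side [[471.5042   0.     318.7675]
 [  0.     471.5042 239.3991]
 [  0.       0.       1.    ]] -0.12298401470084801 [[-0.8725 -0.2788  0.4013  0.1359]
 [-0.4883  0.5303 -0.693   0.7283]
 [-0.0196 -0.8006 -0.5988  0.6063]
 [ 0.      0.      0.      1.    ]]
['PlanningError', 'tcp_to_grasp']
{'time_s': 0.1, 'joint_positions': array([-77.3778,  30.2749,  82.1498,  -0.0006,  67.6914, -10.2275]), 'qvel': array([ 0.0132, -0.0362, -0.2264,  0.0411,  0.0266, -0.0066]), 'tau': array([ -0.0001, -44.0984, -17.7151,   0.0634,   0.0534,  -0.    ]), 'position': array([ 0.2426, -0.5753,  0.2217]), 'tcp_rot': array([[ 0.9215,  0.3883, -0.0005],
       [ 0.3883, -0.9215,  0.002 ],
       [ 0.0004, -0.002 , -1.    ]]), 'force': array([0.061 , 0.8699, 0.348 ]), 'moment': array([-0.0518,  0.012 , -0.0642]), 'grasp_force': 0.0, 'opening': 0.9985958182085214}
```

View pics/top0.png

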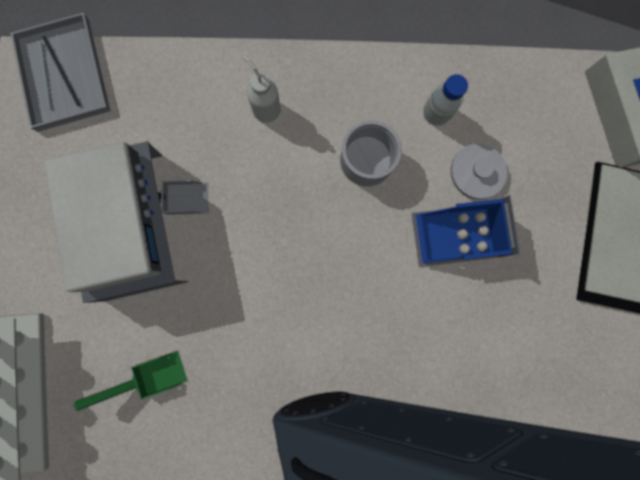

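View pics/side0.png

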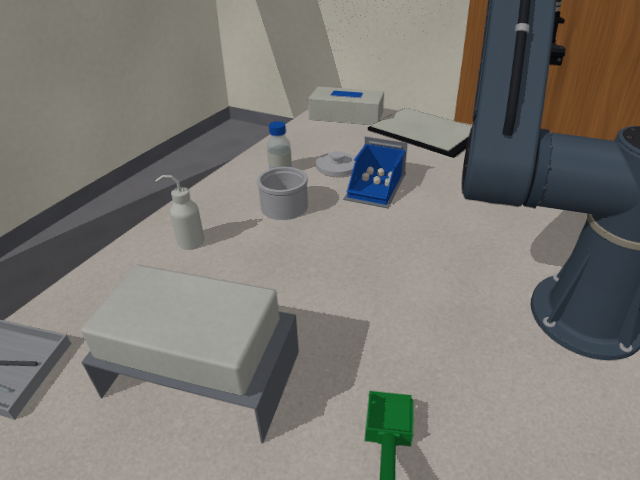

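The top view shows the grey scoop pan at about (185,197), sticking out under the riser's front edge (riser around (110,220)). The bin is at (463,235) with its front to the left, and six white pieces sit at about (462–483, 217–248). The jar is at (370,152), the lid at (480,172), the bottle at (443,100) and the wash bottle at (263,95).

There are two scoop candidates: grey at (185,197) and green at (160,375). The grey one under the riser is the one meant. I'll confirm it in a crop while measuring.

```bash
cat > h.py <<'E'
import numpy as np, cv2
from rig import telemetry, capture, camera_info, job, bot
np.set_printoptions(precision=4,suppress=True)
def und(n,px):
    c=camera_info(n); K=c["mtx"]; d=(np.asarray(px,float).reshape(-1,2)-K[:2,2])/K[0,0]
    u=d.copy()
    for _ in range(20): u=d/(1+c["k1"]*(u**2).sum(1,keepdims=True))
    return u,c["cam_to_world"]
def plane(n,px,z):
    u,T=und(n,px); r=np.c_[u,np.ones(len(u))]@T[:3,:3].T; o=T[:3,3]
    return o+r*((z-o[2])/r[:,2:])
def proj(n,P):
    c=camera_info(n); T=c["cam_to_world"]; q=(np.asarray(P,float).reshape(-1,3)-T[:3,3])@T[:3,:3]
    s=q[:,:2]/q[:,2:]; s=s*(1+c["k1"]*(s**2).sum(1,keepdims=True)); return s*c["mtx"][0,0]+c["mtx"][:2,2]
E
python3 - <<'E'
from h import *
im=cv2.imread("pics/top0.png")
a=cv2.resize(im[165:230,130:230],None,fx=5,fy=5,interpolation=cv2.INTER_CUBIC)
b=cv2.resize(im[190:275,405:525],None,fx=5,fy=5,interpolation=cv2.INTER_CUBIC)[:,:]
W=600;o=np.zeros((a.shape[0]+b.shape[0]-150,800,3),np.uint8)
o=np.zeros((600,800,3),np.uint8)
a=cv2.resize(im[175:220,140:220],None,fx=5,fy=5,interpolation=cv2.INTER_CUBIC)   #400x225
b=cv2.resize(im[195:270,405:525],None,fx=4.5,fy=4.5,interpolation=cv2.INTER_CUBIC) #540x337
o[:a.shape[0],:a.shape[1]]=a; o[240:240+b.shape[0],:b.shape[1]]=b
j=cv2.resize(im[115:195,330:415],None,fx=4,fy=4,interpolation=cv2.INTER_CUBIC); o[:j.shape[0],440:440+j.shape[1]]=np.maximum(o[:j.shape[0],440:440+j.shape[1]],j) if 0 else o[:j.shape[0],440:440+j.shape[1]]
o[:225,420:420+239]=cv2.resize(im[115:195,330:415],(239,225),interpolation=cv2.INTER_CUBIC)
cv2.imwrite("pics/crop1.png",o)
hsv=cv2.cvtColor(im,cv2.COLOR_BGR2HSV)
blue=cv2.inRange(hsv,(105,150,40),(130,255,255)); blue[:190]=0
cs,_=cv2.findContours(blue,cv2.RETR_EXTERNAL,cv2.CHAIN_APPROX_NONE); c=max(cs,key=cv2.contourArea); print("blue",cv2.boxPoints(cv2.minAreaRect(c)),cv2.approxPolyDP(c,4,True)[:,0].tolist())
m=np.zeros_like(blue); cv2.fillPoly(m,[cv2.convexHull(c)],255)
w=cv2.inRange(hsv,(0,0,110),(180,90,255))&cv2.erode(m,np.ones((9,9)))
n,l,s,ce=cv2.connectedComponentsWithStats(w)
for k in range(1,n):
    if s[k,4]>15: print("piece",ce[k],s[k,4],plane("top",ce[k],.017))
g=cv2.GaussianBlur(cv2.cvtColor(im,cv2.COLOR_BGR2GRAY),(3,3),0)
print(g[175:222:3,150:216:3])
E
```

```text
blue [[415.524  209.9301]
 [504.083  198.1223]
 [511.4367 253.2751]
 [422.8777 265.083 ]] [[503, 200], [417, 215], [423, 261], [510, 253]]
piece [483.2558 229.9767] 43 [[ 0.5346 -0.2869  0.017 ]]
piece [461.6786 232.9643] 56 [[ 0.5277 -0.242   0.017 ]]
piece [481.7692 244.7692] 65 [[ 0.5043 -0.2829  0.017 ]]
piece [464.25   247.3438] 64 [[ 0.4985 -0.2465  0.017 ]]
[[ 58  64  94  95  96  94  95  96  96  94  96  95  95  97 111 130 138 138
  139 142 140 140]
 [ 59  61  90  94  93  94  96  94  94  93  93  95  94  95  94 100 117 135
  141 140 140 141]
 [ 59  59  85  95  83  76  74  73  73  70  70  70  73  76  68  75  82 115
  133 135 140 141]
 [ 58  59  77  94  77  53  59  62  64  65  65  67  67  67  69  71  70  77
   96 114 139 140]
 [ 58  59  71  93  75  53  69  77  77  77  78  78  78  78  78  78  77  76
   79 112 136 137]
 [ 58  58  64  85  71  52  70  78  78  78  78  78  78  78  78  78  77  77
   82 112 138 137]
 [ 58  59  55  39  62  50  70  78  78  78  78  78  78  78  78  78  78  79
  102 115 138 138]
 [ 48  59  56  29  56  42  68  76  76  77  77  77  77  78  78  78  78  79
  103 115 136 137]
 [ 50  58  57  44  63  46  70  77  78  78  78  78  79  79  79  79  78  78
   85 109 137 138]
 [ 58  58  58  57  69  52  69  77  77  77  78  77  78  78  78  78  78  78
   78  86 120 134]
 [ 56  58  59  64  73  52  69  77  77  77  78  78  78  78  78  78  78  78
   78  82  96 103]
 [ 53  57  59  60  68  52  69  76  76  76  77  76  77  77  77  77  77  78
   78  78  94  97]
 [ 46  48  58  58  68  64  69  71  71  71  71  70  69  68  67  69  71  76
   79  80  94  97]
 [ 53  50  58  59  77  84  75  76  76  80  79  80  80  81  83  88  88  91
   92  93  96  98]
 [ 48  57  58  58  72  97  98  99  96  97  98 100  98  97  98  99  97  99
   98  98  98  98]
 [ 37  56  58  58  66  95  98  99  98  97  98  98  98  97  97  99  97  96
   97  96  97  99]]
```

View pics/crop1.png

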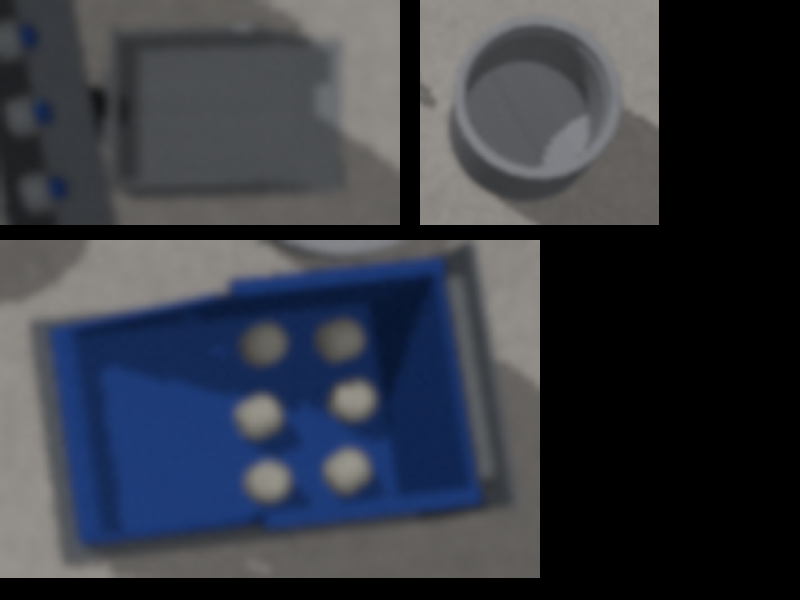

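Crop: the grey scoop has a black handle stub at the left (about (160,195)) and its nose edge runs from about (208,183) to (208,212), so it's the real scoop. The bin front is on the left, six pieces lie in two columns, and the jar is open.

```bash
python3 - <<'E'
from h import *
T=lambda p,z:plane("top",p,z)[:,:2]
n=T([(208.5,183.3),(208.7,212.7)],.001); print("nose",n,np.linalg.norm(n[0]-n[1]))
w=T([(163,182.0),(166,213.5)],.030); print("back corners z30",w,np.linalg.norm(w[0]-w[1]))
for z in(.028,): print("side tops upper",T([(170,181),(196,181)],z),"lower",T([(170,214),(192,213)],z))
f=T([(416.6,215),(422.8,262.8)],.025);b=T([(503.4,199.4),(512.3,253.4)],.078)
print("bin front",f,"back",b,"len",np.linalg.norm(f.mean(0)-b.mean(0)), "w",np.linalg.norm(f[0]-f[1]),np.linalg.norm(b[0]-b[1]))
d=b.mean(0)-f.mean(0); print("ang",np.degrees(np.arctan2(d[1],d[0])))
pc=np.array([(263,343),(340,339),(259,416),(353,400),(269,481),(347,470)],float); pc=np.c_[405+pc[:,0]/4.5,195+(pc[:,1]-240)/4.5]
P=T(pc,.017); print("pieces",P)
# jar
im=cv2.imread("pics/top0.png"); g=cv2.cvtColor(im,cv2.COLOR_BGR2GRAY)
print("jar",T([(371.6,150.6)],.078), T([(371.6-29.7,150.6),(371.6+29.7,150.6)],.078))
# riser front edge: dark strip rim
print("riser front top edge",T([(158,143+8),(184,281)],.088), T([(130,145),(157,270)],.155))
E
```

```text
nose [[0.6242 0.276 ]
 [0.5629 0.273 ]] 0.06136364770131515
back corners z30 [[0.6184 0.36  ]
 [0.555  0.3505]] 0.06410993806010513
side tops upper [[0.6212 0.3468]
 [0.622  0.2949]] lower [[0.5545 0.3432]
 [0.5572 0.2998]]
bin front [[ 0.5615 -0.1479]
 [ 0.4656 -0.1592]] back [[ 0.5859 -0.3032]
 [ 0.4824 -0.3166]] len 0.1577094944979258 w 0.0965793537314755 0.10434947504357824
ang -82.48878418505862
pieces [[ 0.5587 -0.2464]
 [ 0.5612 -0.2821]
 [ 0.5254 -0.2437]
 [ 0.5334 -0.2872]
 [ 0.496  -0.2476]
 [ 0.5015 -0.2835]]
jar [[ 0.6758 -0.0494]] [[ 0.6744  0.0076]
 [ 0.6772 -0.1067]]
riser front top edge [[0.6638 0.3533]
 [0.4224 0.2927]] [[0.6528 0.3786]
 [0.4392 0.3198]]
```

```bash
cat > plan.py <<'E'
import json,os
from h import *
from scipy.spatial.transform import Rotation as Ro
F="cmd.json"
def load():
    if os.path.exists(F): d=json.load(open(F)); return np.array(d[0]),Ro.from_quat(d[1])
    t=np.radians(22.849); x=np.array([np.cos(t),np.sin(t),0]); z=np.array([0,0,-1.])
    return np.array([.243,-.576,.223]),Ro.from_matrix(np.c_[x,np.cross(z,x),z])
def frame(yaw,pitch=0):   # scoop frame, pitch>0 nose down, degrees
    return Ro.from_euler("ZY",[yaw,pitch],degrees=True)
def tool(S,a=0):          # tool for scoop rotation S, tilted a degrees (fingers point back towards handle for a>0)
    return S*Ro.from_matrix(np.array([[-1,0,0],[0,1,0],[0,0,-1.]]))*Ro.from_euler("y",-a,degrees=True)
def go(p,R,claw,n=1,save=True):
    """print the deltas of n or more calls to p,R"""
    p0,R0=load(); p=np.asarray(p,float); k=0
    while 1:
        d=R0.inv().apply(p-p0); w=(R0.inv()*R).as_rotvec()
        f=max(n-k,1); s=max(f,abs(d).max()/.149,np.degrees(np.linalg.norm(w))/70)
        dd=np.round(d/s/.15,4); ww=np.round(w/s/2/np.pi,4)
        print([*dd.tolist(),*ww.tolist(),claw]); k+=1
        p0=p0+R0.apply(dd*.15); R0=R0*Ro.from_rotvec(ww*2*np.pi)
        if s<=1.0001: break
    print(" -> ",p0, R0.as_matrix()[:,2])
    if save: json.dump([p0.tolist(),R0.as_quat().tolist()],open(F,"w"))
E
cat > a.py <<'E'
from plan import *
S=frame(-87); R=tool(S,30); z=R.as_matrix()[:,2]; print(R.as_matrix())
g=np.array([.591,.317,0])+S.apply([.009,0,.026]); p=g+.019*z; print("tcp",p)
go(p-.12*z,R,-1); go(p,R,-1)
E
python3 a.py
```

```text
[[-0.0453  0.9986  0.0262]
 [ 0.8648  0.0523 -0.4993]
 [-0.5    -0.     -0.866 ]]
tcp [0.592  0.2985 0.0095]
[0.9314, -0.9933, 0.1497, -0.0104, -0.0149, -0.039, -1]
[0.9933, -0.6391, -0.0047, -0.009, -0.0128, -0.0336, -1]
[0.9933, -0.3735, -0.1076, -0.0081, -0.0116, -0.0303, -1]
[0.9933, -0.1652, -0.188, -0.0078, -0.0111, -0.0292, -1]
[0.9933, 0.0285, -0.2615, -0.0079, -0.0112, -0.0292, -1]
[0.9362, 0.2187, -0.3193, -0.0077, -0.011, -0.0288, -1]
 ->  [0.5888 0.3584 0.1135] [ 0.0259 -0.4992 -0.8661]
[-0.0001, 0.0002, 0.8, -0.0, -0.0, -0.0, -1]
 ->  [0.592  0.2985 0.0095] [ 0.0259 -0.4992 -0.8661]
```

```bash
rm cmd.json; sed -i 's/"y",-a/"y",a/' plan.py; sed -i 's/^go.*/go(p-.22*z,R,-1); go(p-.04*z,R,-1);/' a.py; python3 a.py
```

```text
[[-0.0453  0.9986 -0.0262]
 [ 0.8648  0.0523  0.4993]
 [ 0.5     0.     -0.866 ]]
tcp [0.591  0.3175 0.0095]
[0.9933, -0.9217, 0.0361, 0.012, 0.0172, -0.045, -1]
[0.9933, -0.4981, 0.1771, 0.01, 0.0142, -0.0373, -1]
[0.9933, -0.2263, 0.2742, 0.0094, 0.0134, -0.035, -1]
[0.9933, 0.0118, 0.3658, 0.0094, 0.0134, -0.0351, -1]
[0.9933, 0.2658, 0.4691, 0.0101, 0.0143, -0.0374, -1]
[0.0072, 0.0043, 0.0044, 0.0001, 0.0001, -0.0003, -1]
 ->  [0.5967 0.2077 0.2001] [-0.0265  0.4993 -0.866 ]
[-0.0, 0.0003, 0.9933, -0.0, 0.0, -0.0, -1]
[-0.0, 0.0, 0.2067, -0.0, 0.0, -0.0, -1]
 ->  [0.592  0.2975 0.0442] [-0.0265  0.4993 -0.866 ]
```

Call:
carry_out([
  [[0.9933, -0.9217, 0.0361, 0.012, 0.0172, -0.045, -1], [0.9933, -0.9217, 0.0361, 0.012, 0.0172, -0.045, -1], [0.9933, -0.9217, 0.0361, 0.012, 0.0172, -0.045, -1], [0.9933, -0.9217, 0.0361, 0.012, 0.0172, -0.045, -1], [0.9933, -0.9217, 0.0361, 0.012, 0.0172, -0.045, -1], [0.9933, -0.9217, 0.0361, 0.012, 0.0172, -0.045, -1], [0.9933, -0.9217, 0.0361, 0.012, 0.0172, -0.045, -1], [0.9933, -0.9217, 0.0361, 0.012, 0.0172, -0.045, -1], [0.9933, -0.9217, 0.0361, 0.012, 0.0172, -0.045, -1], [0.9933, -0.9217, 0.0361, 0.012, 0.0172, -0.045, -1]],
])

```text
time_s: 0.93
position: [0.326, -0.3923, 0.2171]
tcp_rot: [[0.774, 0.631, 0.054], [0.622, -0.774, 0.118], [0.116, -0.058, -0.991]]
force: [-0.9, 0.4, 0.7]
opening: 0.999
grasp_force: 0.0
```

Call:
carry_out([
  [[0.9933, -0.4981, 0.1771, 0.01, 0.0142, -0.0373, -1], [0.9933, -0.4981, 0.1771, 0.01, 0.0142, -0.0373, -1], [0.9933, -0.4981, 0.1771, 0.01, 0.0142, -0.0373, -1], [0.9933, -0.4981, 0.1771, 0.01, 0.0142, -0.0373, -1], [0.9933, -0.4981, 0.1771, 0.01, 0.0142, -0.0373, -1], [0.9933, -0.4981, 0.1771, 0.01, 0.0142, -0.0373, -1], [0.9933, -0.4981, 0.1771, 0.01, 0.0142, -0.0373, -1], [0.9933, -0.4981, 0.1771, 0.01, 0.0142, -0.0373, -1], [0.9933, -0.4981, 0.1771, 0.01, 0.0142, -0.0373, -1], [0.9933, -0.4981, 0.1771, 0.01, 0.0142, -0.0373, -1]],
])

```text
time_s: 1.77
position: [0.3955, -0.2385, 0.2126]
tcp_rot: [[0.601, 0.796, 0.071], [0.768, -0.6, 0.225], [0.221, -0.081, -0.972]]
force: [0.6, -0.5, 0.2]
opening: 0.997
grasp_force: 0.0
```

Call:
carry_out([
  [[0.9933, -0.2263, 0.2742, 0.0094, 0.0134, -0.035, -1], [0.9933, -0.2263, 0.2742, 0.0094, 0.0134, -0.035, -1], [0.9933, -0.2263, 0.2742, 0.0094, 0.0134, -0.035, -1], [0.9933, -0.2263, 0.2742, 0.0094, 0.0134, -0.035, -1], [0.9933, -0.2263, 0.2742, 0.0094, 0.0134, -0.035, -1], [0.9933, -0.2263, 0.2742, 0.0094, 0.0134, -0.035, -1], [0.9933, -0.2263, 0.2742, 0.0094, 0.0134, -0.035, -1], [0.9933, -0.2263, 0.2742, 0.0094, 0.0134, -0.035, -1], [0.9933, -0.2263, 0.2742, 0.0094, 0.0134, -0.035, -1], [0.9933, -0.2263, 0.2742, 0.0094, 0.0134, -0.035, -1]],
])

```text
time_s: 2.6
position: [0.4608, -0.094, 0.2084]
tcp_rot: [[0.406, 0.912, 0.063], [0.856, -0.404, 0.323], [0.32, -0.078, -0.944]]
force: [-0.2, -0.1, 0.0]
opening: 1.001
grasp_force: 0.0
```

Call:
carry_out([
  [[0.9933, 0.0118, 0.3658, 0.0094, 0.0134, -0.0351, -1], [0.9933, 0.0118, 0.3658, 0.0094, 0.0134, -0.0351, -1], [0.9933, 0.0118, 0.3658, 0.0094, 0.0134, -0.0351, -1], [0.9933, 0.0118, 0.3658, 0.0094, 0.0134, -0.0351, -1], [0.9933, 0.0118, 0.3658, 0.0094, 0.0134, -0.0351, -1], [0.9933, 0.0118, 0.3658, 0.0094, 0.0134, -0.0351, -1], [0.9933, 0.0118, 0.3658, 0.0094, 0.0134, -0.0351, -1], [0.9933, 0.0118, 0.3658, 0.0094, 0.0134, -0.0351, -1], [0.9933, 0.0118, 0.3658, 0.0094, 0.0134, -0.0351, -1], [0.9933, 0.0118, 0.3658, 0.0094, 0.0134, -0.0351, -1]],
])

```text
time_s: 3.43
position: [0.5261, 0.0507, 0.2043]
tcp_rot: [[0.193, 0.981, 0.032], [0.89, -0.188, 0.415], [0.413, -0.052, -0.909]]
force: [-0.2, -0.9, 0.5]
opening: 0.999
grasp_force: 0.0
```

Call:
carry_out([
  [[0.9933, 0.2658, 0.4691, 0.0101, 0.0143, -0.0374, -1], [0.9933, 0.2658, 0.4691, 0.0101, 0.0143, -0.0374, -1], [0.9933, 0.2658, 0.4691, 0.0101, 0.0143, -0.0374, -1], [0.9933, 0.2658, 0.4691, 0.0101, 0.0143, -0.0374, -1], [0.9933, 0.2658, 0.4691, 0.0101, 0.0143, -0.0374, -1], [0.9933, 0.2658, 0.4691, 0.0101, 0.0143, -0.0374, -1], [0.9933, 0.2658, 0.4691, 0.0101, 0.0143, -0.0374, -1], [0.9933, 0.2658, 0.4691, 0.0101, 0.0143, -0.0374, -1], [0.9933, 0.2658, 0.4691, 0.0101, 0.0143, -0.0374, -1], [0.9933, 0.2658, 0.4691, 0.0101, 0.0143, -0.0374, -1]],
])

```text
time_s: 4.27
position: [0.5959, 0.2049, 0.1998]
tcp_rot: [[-0.041, 0.999, -0.025], [0.865, 0.048, 0.499], [0.499, -0.001, -0.866]]
force: [-0.2, 0.0, -0.5]
opening: 1.0
grasp_force: 0.0
```

Call:
carry_out([
  [[0.0072, 0.0046, 0.2, 0.0001, 0.0001, -0.0003, -1], [0.0072, 0.0046, 0.4, 0.0001, 0.0001, -0.0003, -1], [0.0072, 0.0046, 0.6, 0.0001, 0.0001, -0.0003, -1], [0.0072, 0.0046, 0.8, 0.0001, 0.0001, -0.0003, -1], [0.0072, 0.0046, 0.9977, 0.0001, 0.0001, -0.0003, -1], [0.0072, 0.0046, 0.9977, 0.0001, 0.0001, -0.0003, -1], [0.0072, 0.0046, 0.9977, 0.0001, 0.0001, -0.0003, -1], [0.0072, 0.0046, 0.9977, 0.0001, 0.0001, -0.0003, -1], [0.0072, 0.0046, 0.9977, 0.0001, 0.0001, -0.0003, -1], [0.0072, 0.0046, 0.9977, 0.0001, 0.0001, -0.0003, -1]],
])

```text
time_s: 5.1
position: [0.5942, 0.2811, 0.0724]
tcp_rot: [[-0.046, 0.999, -0.023], [0.865, 0.051, 0.499], [0.5, 0.003, -0.866]]
force: [0.3, 0.0, 0.3]
opening: 1.001
grasp_force: 0.0
```

```bash
python3 - <<'E'
from h import *
im=capture("top")[:,:,::-1]; im2=capture("side")[:,:,::-1]
o=np.zeros((480,800,3),np.uint8)
o[:480,:400]=cv2.resize(im[120:270,110:235],(400,480),interpolation=cv2.INTER_CUBIC)
o[:480,400:]=cv2.resize(im2[240:450,120:295],(400,480),interpolation=cv2.INTER_CUBIC)
cv2.imwrite("pics/pre.png",o); s=telemetry.read_state(); print(s["position"],s["joint_positions"])
E
```

```text
[0.5938 0.2814 0.072 ] [  1.6958  44.2527  91.0817  39.1005  52.4284 -27.7926]
```

View pics/pre.png

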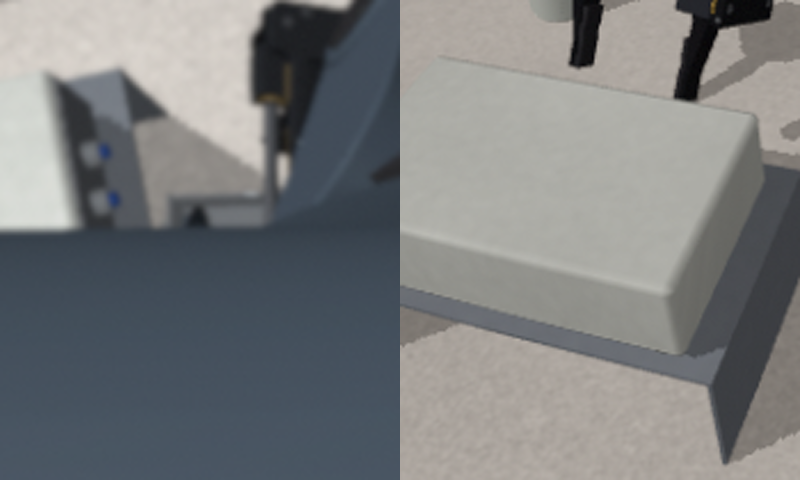

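The view is mostly covered by the arm. It shows the fingers above and astride the pan's front, clear of the riser (edge at about crop x 150). I'll descend and grip.

Call:
carry_out([
  [[-0.005, 0, 0.08, 0, 0, 0, -1], [-0.005, -0.003, 0.16, 0, 0, 0, -1], [-0.005, -0.006, 0.24, 0, 0, 0, -1], [-0.005, -0.01, 0.32, 0, 0, 0, -1], [-0.005, -0.01, 0.38, 0, 0, 0, -1], [-0.005, -0.01, 0.42, 0, 0, 0, -1], [-0.005, -0.01, 0.45, 0, 0, 0, -1], [-0.005, -0.01, 0.473, 0, 0, 0, -1], [-0.005, -0.01, 0.473, 0, 0, 0, -1], [-0.005, -0.01, 0.473, 0, 0, 0, -1]],
])

```text
time_s: 6.03
position: [0.5895, 0.3168, 0.0088]
tcp_rot: [[-0.045, 0.999, -0.026], [0.865, 0.052, 0.499], [0.5, -0.0, -0.866]]
force: [0.3, 0.0, -0.0]
opening: 0.999
grasp_force: 0.0
```

Call:
carry_out([
  [[0, 0, 0, 0, 0, 0, 1], [0, 0, 0, 0, 0, 0, 1], [0, 0, 0, 0, 0, 0, 1], [0, 0, 0, 0, 0, 0, 1], [0, 0, 0, 0, 0, 0, 1], [0, 0, 0, 0, 0, 0, 1], [0, 0, 0, 0, 0, 0, 1], [0, 0, 0, 0, 0, 0, 1], [0, 0, 0, 0, 0, 0, 1], [0, 0, 0, 0, 0, 0, 1]],
])

```text
time_s: 6.87
position: [0.5901, 0.3166, 0.0091]
tcp_rot: [[-0.045, 0.999, -0.025], [0.865, 0.052, 0.499], [0.5, 0.001, -0.866]]
force: [1.0, -1.8, 4.1]
opening: 0.738
grasp_force: 29.8
```

Call:
carry_out([
  [[-0.03, 0, -0.017, 0, 0, 0, 1], [-0.08, 0, -0.046, 0, 0, 0, 1], [-0.15, 0, -0.087, 0, 0, 0, 1], [-0.22, 0, -0.127, 0, 0, 0, 1], [-0.29, 0, -0.167, 0, 0, 0, 1], [-0.36, 0, -0.208, 0, 0, 0, 1], [-0.43, 0, -0.248, 0, 0, 0, 1], [-0.49, 0, -0.283, 0, 0, 0, 1], [-0.54, 0, -0.312, 0, 0, 0, 1], [-0.5774, 0, -0.333, 0, 0, 0, 1]],
])

```text
time_s: 7.7
position: [0.5944, 0.2155, 0.0091]
tcp_rot: [[-0.044, 0.999, -0.027], [0.864, 0.051, 0.501], [0.501, -0.001, -0.865]]
force: [-1.2, 3.2, 5.3]
opening: 0.736
grasp_force: 29.8
```

Call:
carry_out([
  [[-0.03, 0, -0.017, 0, 0, 0, 1], [-0.08, 0, -0.046, 0, 0, 0, 1], [-0.15, 0, -0.087, 0, 0, 0, 1], [-0.22, 0, -0.127, 0, 0, 0, 1], [-0.29, 0, -0.167, 0, 0, 0, 1], [-0.36, 0, -0.208, 0, 0, 0, 1], [-0.43, 0, -0.248, 0, 0, 0, 1], [-0.49, 0, -0.283, 0, 0, 0, 1], [-0.54, 0, -0.312, 0, 0, 0, 1], [-0.5774, 0, -0.333, 0, 0, 0, 1]],
])

```text
time_s: 8.53
position: [0.5988, 0.1161, 0.0091]
tcp_rot: [[-0.043, 0.999, -0.028], [0.864, 0.051, 0.501], [0.502, -0.002, -0.865]]
force: [-0.6, 4.8, 5.9]
opening: 0.733
grasp_force: 29.8
```

Call:
carry_out([
  [[0, 0, 0, 0, 0, 0, -1], [0, 0, 0, 0, 0, 0, -1], [0, 0, 0, 0, 0, 0, -1], [0, 0, 0, 0, 0, 0, -1], [0, 0, -0.15, 0, 0, 0, -1], [0, 0, -0.35, 0, 0, 0, -1], [0, 0, -0.55, 0, 0, 0, -1], [0, 0, -0.75, 0, 0, 0, -1], [0, 0, -0.9, 0, 0, 0, -1], [0, 0, -1, 0, 0, 0, -1]],
])

```text
time_s: 9.37
position: [0.6047, 0.0405, 0.1404]
tcp_rot: [[-0.046, 0.999, -0.023], [0.866, 0.051, 0.498], [0.498, 0.003, -0.867]]
force: [0.0, -0.3, -0.4]
opening: 1.003
grasp_force: 0.0
```

```bash
python3 - <<'E'
from h import *
im=capture("top")[:,:,::-1]; im2=capture("side")[:,:,::-1]
cv2.imwrite("pics/t2.png",im); cv2.imwrite("pics/s2.png",im2)
o=np.zeros((480,800,3),np.uint8)
o[:,:400]=cv2.resize(im[110:260,180:305],(400,480),interpolation=cv2.INTER_CUBIC)
o[:,400:]=cv2.resize(im2[150:330,220:370],(400,480),interpolation=cv2.INTER_CUBIC)
cv2.imwrite("pics/v2.png",o)
print(proj("top",[[.602,.117,0],[.596,.229,.05]]),proj("side",[[.602,.117,0],[.596,.229,.05]]))
E
```

```text
[[285.5818 195.3039]
 [226.5511 191.9519]] [[272.2168 254.5113]
 [239.0113 267.8284]]
```

View pics/v2.png

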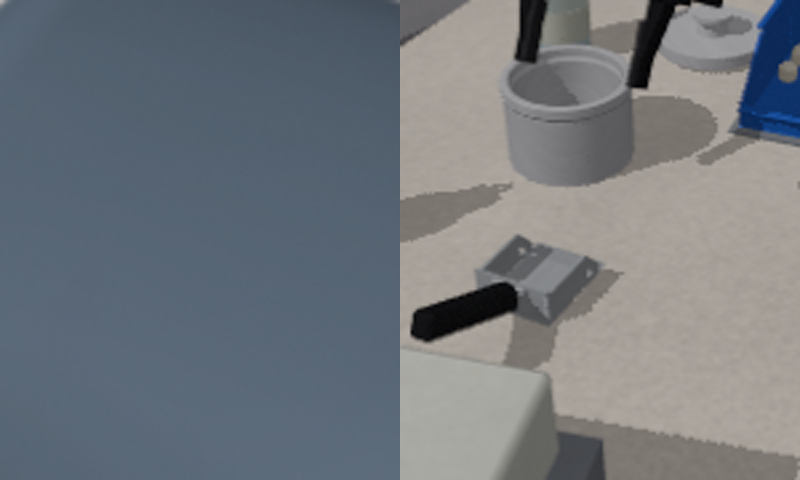

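Side view: the scoop lies clear of the riser, pan at about (272,254), handle at about (240,267), open side up, exactly where the grip geometry predicts. Next I'll plan the handle grasp.

```bash
cat > b.py <<'E'
from plan import *
p0,R0=load(); A=lambda *v: R0.apply(np.array(v)*.15)
p0=p0-A(0,0,.2067)+A(-.005,-.01,.473)+2*A(-.5774,0,-.333)+A(0,0,-1)
s=telemetry.read_state(); print("cmd",p0,"meas",s["position"], "tilt err deg",np.degrees((R0.inv()*Ro.from_matrix(s["tcp_rot"])).magnitude()))
json.dump([p0.tolist(),R0.as_quat().tolist()],open(F,"w"))
# handle check in the side picture
im=cv2.imread("pics/s2.png"); m=(im.max(2)<40).astype(np.uint8)
n,l,st,ce=cv2.connectedComponentsWithStats(m)
for k in range(1,n):
    if st[k,4]>80 and 200<ce[k][0]<290 and 235<ce[k][1]<290: print("handle",ce[k],st[k])
S=frame(-87.1); o=np.array([.5988,.1161,0])
print("expect", proj("side",[o+S.apply([x,0,z]) for x,z in((-.042,.018),(-.094,.0425),(-.146,.067))]))
R=tool(S,-10); z=R.as_matrix()[:,2]; p=o+S.apply([-.112,0,.051])+.019*z; print("tcp",p,z)
go(p+[0,0,.1],R,-1); go(p,R,-1)
E
python3 b.py
```

```text
cmd [0.6039 0.0422 0.139 ] meas [0.6056 0.0403 0.1405] tilt err deg 0.35725938029625665
handle [243.6438 266.3584] [224 256  40  22 452]
expect [[262.2361 259.6333]
 [246.4301 265.4154]
 [228.7354 271.8887]]
tcp [0.5933 0.2247 0.0323] [ 0.0088 -0.1734 -0.9848]
[0.9933, -0.0068, 0.6234, -0.0001, -0.1068, 0.0002, -1]
[0.0465, -0.0003, -0.0052, 0.0, -0.0043, 0.0001, -1]
 ->  [0.5933 0.2247 0.1323] [ 0.0088 -0.1734 -0.9848]
[0.1157, -0.0001, 0.6565, 0.0, -0.0, -0.0, -1]
 ->  [0.5933 0.2247 0.0323] [ 0.0088 -0.1734 -0.9848]
```

Call:
carry_out([
  [[0.2, -0.0068, -0.05, 0, -0.02, 0, -1], [0.4, -0.0068, 0.1, 0, -0.04, 0, -1], [0.6, -0.0068, 0.3, 0, -0.06, 0, -1], [0.8, -0.0068, 0.5, 0, -0.08, 0, -1], [0.95, -0.0068, 0.6, 0, -0.1, 0, -1], [0.9933, -0.0068, 0.6234, -0.0001, -0.1068, 0.0002, -1], [0.9933, -0.0068, 0.6234, -0.0001, -0.1068, 0.0002, -1], [0.9933, -0.0068, 0.6234, -0.0001, -0.1068, 0.0002, -1], [0.9933, -0.0068, 0.6234, -0.0001, -0.1068, 0.0002, -1], [0.9933, -0.0068, 0.6234, -0.0001, -0.1068, 0.0002, -1]],
])

```text
time_s: 10.3
position: [0.5933, 0.2158, 0.1314]
tcp_rot: [[-0.048, 0.999, 0.006], [0.988, 0.049, -0.147], [-0.147, -0.002, -0.989]]
force: [0.3, 0.0, 0.3]
opening: 1.0
grasp_force: 0.0
```

Call:
carry_out([
  [[0.05, 0, 0, 0, -0.0043, 0, -1], [0.07, 0, 0.1, 0, -0.0043, 0, -1], [0.09, 0, 0.25, 0, -0.0043, 0, -1], [0.12, 0, 0.4, 0, -0.0043, 0, -1], [0.14, 0, 0.5, 0, -0.0043, 0, -1], [0.15, 0, 0.58, 0, -0.0043, 0, -1], [0.162, 0, 0.63, 0, -0.0043, 0, -1], [0.162, 0, 0.651, 0, -0.0043, 0, -1], [0.162, 0, 0.651, 0, -0.0043, 0, -1], [0.162, 0, 0.651, 0, -0.0043, 0, -1]],
])

```text
time_s: 11.13
position: [0.5938, 0.227, 0.0326]
tcp_rot: [[-0.049, 0.999, 0.01], [0.984, 0.05, -0.173], [-0.173, 0.001, -0.985]]
force: [0.7, -0.0, -0.1]
opening: 1.004
grasp_force: 0.0
```

Call:
carry_out([
  [[0, 0, 0, 0, 0, 0, 1], [0, 0, 0, 0, 0, 0, 1], [0, 0, 0, 0, 0, 0, 1], [0, 0, 0, 0, 0, 0, 1], [0, 0, 0, 0, 0, 0, 1], [0, 0, 0, 0, 0, 0, 1], [0, 0, 0, 0, 0, 0, 1], [0, 0, 0, 0, 0, 0, 1], [0, 0, 0, 0, 0, 0, 1], [0, 0, 0, 0, 0, 0, 1]],
])

```text
time_s: 11.97
position: [0.593, 0.2273, 0.0318]
tcp_rot: [[-0.05, 0.999, 0.009], [0.984, 0.051, -0.173], [-0.174, -0.0, -0.985]]
force: [-0.8, 0.1, -0.0]
opening: 0.325
grasp_force: 0.0
```

Call:
carry_out([
  [[0, 0, 0, 0, 0, 0, 1], [0, 0, 0, 0, 0, 0, 1], [0, 0, 0, 0, 0, 0, 1], [0, 0, 0, 0, 0, 0, 1], [0, 0, 0, 0, 0, 0, 1], [0, 0, 0, 0, 0, 0, 1], [0, 0, 0, 0, 0, 0, 1], [0, 0, 0, 0, 0, 0, 1], [0, 0, 0, 0, 0, 0, 1], [0, 0, 0, 0, 0, 0, 1]],
])

```text
time_s: 12.8
position: [0.5931, 0.2274, 0.0319]
tcp_rot: [[-0.05, 0.999, 0.009], [0.984, 0.051, -0.173], [-0.174, 0.0, -0.985]]
force: [-0.2, 0.7, -1.0]
opening: 0.203
grasp_force: 30.0
```

```bash
python3 - <<'E'
from plan import *
s=telemetry.read_state(); print(s["opening"]*87,s["grasp_force"],s["force"])
p0,R0=load(); p0=p0+R0.apply([0,0,0]); 
p0=np.array([.593,.2265,.0325]); json.dump([p0.tolist(),R0.as_quat().tolist()],open(F,"w"))
go(p0+[-.02,-.03,.13],R0,1)
E
```

```text
17.65267268155361 29.989363360509742 [-0.2499  0.7358 -1.0399]
[-0.3406, -0.1431, -0.82, 0.0, 0.0, 0.0, 1]
 ->  [0.573  0.1965 0.1625] [ 0.0088 -0.1734 -0.9848]
```

```bash
cat >> plan.py <<'E'
C=np.array([.5238,-.232]); BY=-82.8
OFF=np.array([-.1113,0,.0319]); A=-10
def scoop(u,v,z,pitch=0,yaw=BY,pt=(0,0,0)):
    """tool pose that brings scoop point pt to bin coordinates u,v and height z"""
    S=frame(yaw,pitch); B=frame(BY)
    o=np.r_[C,z]+B.apply([u,v,0])-S.apply(pt)
    return o+S.apply(OFF),tool(S,A)
E
python3 - <<'E'
from plan import *
go(*scoop(-.17,.011,.10),1)
E
```

```text
[-0.911, -0.5394, 0.3677, -0.0021, -0.0, -0.0118, 1]
 ->  [0.4995 0.0485 0.1319] [ 0.022  -0.1722 -0.9848]
```

Call:
carry_out([
  [[-0.01, -0.005, -0.03, 0, 0, 0, 1], [-0.04, -0.015, -0.09, 0, 0, 0, 1], [-0.08, -0.03, -0.18, 0, 0, 0, 1], [-0.12, -0.05, -0.29, 0, 0, 0, 1], [-0.17, -0.07, -0.41, 0, 0, 0, 1], [-0.22, -0.09, -0.53, 0, 0, 0, 1], [-0.27, -0.11, -0.64, 0, 0, 0, 1], [-0.31, -0.13, -0.74, 0, 0, 0, 1], [-0.33, -0.14, -0.8, 0, 0, 0, 1], [-0.3406, -0.1431, -0.82, 0, 0, 0, 1]],
])

```text
time_s: 13.63
position: [0.5737, 0.1972, 0.1649]
tcp_rot: [[-0.049, 0.999, 0.013], [0.984, 0.05, -0.172], [-0.173, 0.004, -0.985]]
force: [0.1, 0.6, -1.1]
opening: 0.205
grasp_force: 30.0
```

Call:
carry_out([
  [[-0.05, -0.03, 0.02, 0, 0, 0, 1], [-0.13, -0.077, 0.053, -0.0003, 0, -0.0017, 1], [-0.24, -0.14, 0.097, -0.0006, 0, -0.003, 1], [-0.36, -0.213, 0.145, -0.0008, 0, -0.0047, 1], [-0.48, -0.284, 0.194, -0.0011, 0, -0.006, 1], [-0.6, -0.355, 0.242, -0.0014, 0, -0.0078, 1], [-0.71, -0.42, 0.287, -0.0016, 0, -0.009, 1], [-0.81, -0.48, 0.327, -0.0019, 0, -0.0105, 1], [-0.88, -0.521, 0.355, -0.002, 0, -0.0114, 1], [-0.911, -0.5394, 0.3677, -0.0021, 0, -0.0118, 1]],
])

```text
time_s: 14.47
position: [0.4973, 0.0478, 0.1302]
tcp_rot: [[-0.123, 0.992, 0.018], [0.977, 0.124, -0.172], [-0.173, -0.004, -0.985]]
force: [-0.2, -0.8, -1.3]
opening: 0.201
grasp_force: 30.0
```

```bash
python3 - <<'E'
from plan import *
im=capture("top")[:,:,::-1]; im2=capture("side")[:,:,::-1]
cv2.imwrite("pics/t3.png",im); cv2.imwrite("pics/s3.png",im2)
o=np.zeros((480,800,3),np.uint8)
o[:,:400]=cv2.resize(im[140:290,340:465],(400,480),interpolation=cv2.INTER_CUBIC)
o[:,400:]=cv2.resize(im2[100:280,280:430],(400,480),interpolation=cv2.INTER_CUBIC)
cv2.imwrite("pics/v3.png",o)
s=telemetry.read_state(); print(s["position"],s["force"],s["moment"])
S=frame(BY); t=s["position"]-S.apply(OFF); print("origin",t)
pts=[t+S.apply(q) for q in [(.042,.032,0),(.042,-.032,0),(-.042,.032,.032),(-.042,-.032,.032),(.014,.032,.028),(.014,-.032,.028)]]
a=proj("top",pts); b=proj("side",pts)
print(np.c_[a,b]); print(np.c_[(a-[340,140])*3.2,(b-[280,100])*2.667+[400,0]])
E
```

```text
[0.4988 0.0486 0.1307] [-0.913   0.6852 -1.5408] [ 0.2609 -0.1198 -0.0704]
origin [ 0.5127 -0.0619  0.0988]
[[400.586  214.2469 342.6968 172.6642]
 [405.2556 248.7808 370.3613 177.5929]
 [357.3401 216.2887 329.0227 177.5092]
 [361.8347 252.4724 358.8244 182.9408]
 [388.3884 213.2934 338.4162 167.0724]
 [393.1267 249.1324 367.0446 172.0677]]
[[193.8752 237.5902 567.2123 193.7955]
 [208.818  348.0986 640.9937 206.9403]
 [ 55.4884 244.1239 530.7435 206.7171]
 [ 69.8709 359.9117 610.2248 221.2031]
 [154.8429 234.5388 555.7959 178.882 ]
 [170.0054 349.2238 632.148  192.2046]]
```

View pics/v3.png

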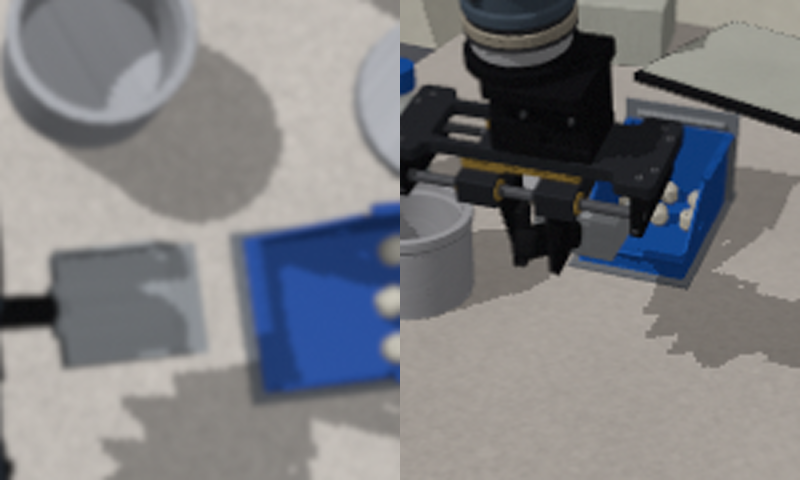

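The top crop shows the scoop held flat, nose edge at about (400–405, 216–249) px, roughly 1–2 px off the prediction. The bin front is just ahead of it. I'll work out that offset and plan the entry.

```bash
python3 - <<'E'
from plan import *
px=np.array([(192,243),(208,351),(52,252),(64,366)],float)/3.2+[340,140]
o=np.array([.5127,-.0619,.0988]); S=frame(BY)
for p,z,q in zip(px,(.0988,.0988,.1308,.1308),[(.042,.032,0),(.042,-.032,0),(-.042,.032,.032),(-.042,-.032,.032)]):
    print(S.inv().apply(plane("top",p,z)[0]-o)-q)
E
sed -i 's/^OFF=.*/OFF=np.array([-.1098,.003,.0319]); A=-10/' plan.py
cat > c.py <<'E'
from plan import *
N=(.042,0,0)
go(*scoop(-.03,.010,.07,22,pt=N),1)
go(*scoop(-.008,.010,.012,22,pt=N),1)
E
python3 c.py
```

```text
[-0.0015 -0.003   0.    ]
[-0.0007 -0.0016  0.    ]
[-0.0025 -0.0041  0.    ]
[-0.0036 -0.0029  0.    ]
[-0.8327, 0.0134, -0.0193, 0.0, 0.0611, -0.0, 1]
 ->  [ 0.5168 -0.0728  0.1564] [-0.0258  0.2063 -0.9782]
[-0.2238, -0.0, 0.3477, 0.0, 0.0, 0.0, 1]
 ->  [ 0.5196 -0.0947  0.0984] [-0.0258  0.2063 -0.9782]
```

Call:
carry_out([
  [[-0.05, 0.001, -0.001, 0, 0.003, 0, 1], [-0.12, 0.002, -0.003, 0, 0.009, 0, 1], [-0.22, 0.0035, -0.005, 0, 0.016, 0, 1], [-0.33, 0.005, -0.008, 0, 0.024, 0, 1], [-0.44, 0.007, -0.01, 0, 0.032, 0, 1], [-0.55, 0.009, -0.013, 0, 0.04, 0, 1], [-0.65, 0.01, -0.015, 0, 0.048, 0, 1], [-0.74, 0.012, -0.017, 0, 0.054, 0, 1], [-0.8, 0.013, -0.0185, 0, 0.0587, 0, 1], [-0.8327, 0.0134, -0.0193, 0, 0.0611, 0, 1]],
])

```text
time_s: 15.4
position: [0.5188, -0.0739, 0.1561]
tcp_rot: [[-0.123, 0.992, -0.024], [0.971, 0.125, 0.206], [0.207, 0.002, -0.978]]
force: [0.1, 0.0, -1.1]
opening: 0.205
grasp_force: 30.0
```

Call:
carry_out([
  [[-0.02, 0, 0.03, 0, 0, 0, 1], [-0.05, 0, 0.08, 0, 0, 0, 1], [-0.08, 0, 0.13, 0, 0, 0, 1], [-0.115, 0, 0.18, 0, 0, 0, 1], [-0.15, 0, 0.23, 0, 0, 0, 1], [-0.18, 0, 0.28, 0, 0, 0, 1], [-0.205, 0, 0.32, 0, 0, 0, 1], [-0.22, 0, 0.342, 0, 0, 0, 1], [-0.2238, 0, 0.3477, 0, 0, 0, 1], [-0.2238, 0, 0.3477, 0, 0, 0, 1]],
])

```text
time_s: 16.23
position: [0.5197, -0.0939, 0.0975]
tcp_rot: [[-0.123, 0.992, -0.027], [0.97, 0.126, 0.207], [0.208, -0.0, -0.978]]
force: [-0.2, -0.5, -1.3]
opening: 0.206
grasp_force: 30.0
```

```bash
python3 - <<'E'
from plan import *
im=capture("top")[:,:,::-1]; im2=capture("side")[:,:,::-1]
cv2.imwrite("pics/t4.png",im); cv2.imwrite("pics/s4.png",im2)
o=np.zeros((480,800,3),np.uint8)
o[:,:480]=cv2.resize(im[185:285,410:510],(480,480),interpolation=cv2.INTER_CUBIC)
o[:,480:]=cv2.resize(im2[110:230,330:410],(320,480),interpolation=cv2.INTER_CUBIC)
cv2.imwrite("pics/v4.png",o)
s=telemetry.read_state(); p,R=load(); print(s["position"],p,s["force"],s["moment"])
print(np.degrees((R.inv()*Ro.from_matrix(s["tcp_rot"])).as_rotvec()))
E
```

```text
[ 0.52   -0.0939  0.0981] [ 0.5196 -0.0947  0.0984] [-0.8289 -0.3937 -0.8259] [-0.042  -0.1658 -0.002 ]
[-0.0114 -0.0097 -0.0371]
```

View pics/v4.png

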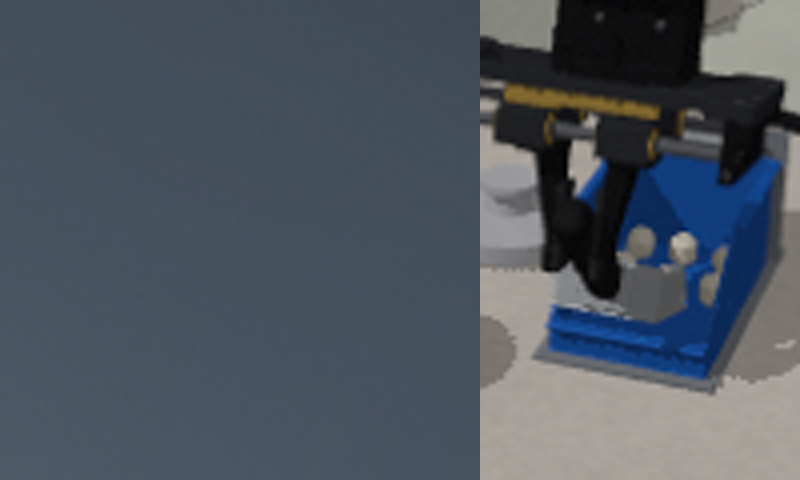

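The side view shows the pan pitched into the bin with all pieces ahead of it; the arm hides the top view. Now I'll lower to the floor.

```bash
python3 - <<'E'
from plan import *
N=(.042,0,0)
go(*scoop(-.008,.010,.0065,22,pt=N),1)
E
```

```text
[-0.0076, -0.0, 0.0359, 0.0, 0.0, 0.0, 1]
 ->  [ 0.5196 -0.0946  0.0929] [-0.0258  0.2063 -0.9782]
```

Call:
carry_out([
  [[0.001, 0, 0.005, 0, 0, 0, 1], [0.002, 0, 0.01, 0, 0, 0, 1], [0.003, 0, 0.015, 0, 0, 0, 1], [0.004, 0, 0.02, 0, 0, 0, 1], [0.005, 0, 0.025, 0, 0, 0, 1], [0.006, 0, 0.03, 0, 0, 0, 1], [0.0076, 0, 0.0359, 0, 0, 0, 1], [0.0076, 0, 0.0359, 0, 0, 0, 1], [0.0076, 0, 0.0359, 0, 0, 0, 1], [0.0076, 0, 0.0359, 0, 0, 0, 1]],
])

```text
time_s: 17.17
position: [0.5195, -0.0916, 0.0928]
tcp_rot: [[-0.123, 0.992, -0.026], [0.97, 0.126, 0.206], [0.208, 0.0, -0.978]]
force: [-0.0, 0.4, -1.3]
opening: 0.204
grasp_force: 30.0
```

```bash
python3 - <<'E'
from plan import *
p,R=load(); p=p+R.apply([.0152*.15,0,0]); json.dump([p.tolist(),R.as_quat().tolist()],open(F,"w")); print(p)
N=(.042,0,0)
go(*scoop(-.008,.010,.0045,22,pt=N),1)
E
```

```text
[ 0.5193 -0.0924  0.0934]
[-0.018, -0.0001, 0.013, 0.0, 0.0, 0.0, 1]
 ->  [ 0.5195 -0.0947  0.0909] [-0.0258  0.2063 -0.9782]
```

Call:
carry_out([
  [[-0.003, 0, 0.002, 0, 0, 0, 1], [-0.006, 0, 0.004, 0, 0, 0, 1], [-0.009, 0, 0.007, 0, 0, 0, 1], [-0.012, 0, 0.01, 0, 0, 0, 1], [-0.015, 0, 0.013, 0, 0, 0, 1], [-0.018, 0, 0.016, 0, 0, 0, 1], [-0.018, 0, 0.016, 0, 0, 0, 1], [-0.018, 0, 0.016, 0, 0, 0, 1], [-0.018, 0, 0.016, 0, 0, 0, 1], [-0.018, 0, 0.016, 0, 0, 0, 1]],
])

```text
time_s: 18.0
position: [0.5198, -0.0931, 0.0904]
tcp_rot: [[-0.123, 0.992, -0.026], [0.97, 0.126, 0.207], [0.209, 0.0, -0.978]]
force: [-0.0, 4.5, 4.7]
opening: 0.205
grasp_force: 30.0
```

```bash
python3 - <<'E'
from plan import *
p,R=load(); p=p-R.apply([0,0,-.003*.15]); json.dump([p.tolist(),R.as_quat().tolist()],open(F,"w"))
N=(.042,0,0)
go(*scoop(.006,.010,.0048,16,pt=N),1)
go(*scoop(.020,.010,.0048,10,pt=N),1)
go(*scoop(.045,.010,.0046,4,pt=N),1)
go(*scoop(.066,.010,.0044,4,pt=N),1)
E
```

```text
[-0.0559, 0.0, 0.0781, 0.0, -0.0167, -0.0, 1]
 ->  [ 0.5203 -0.1003  0.0773] [-0.0129  0.1035 -0.9945]
[-0.0578, 0.0, 0.0927, 0.0, -0.0166, -0.0, 1]
 ->  [ 0.5212 -0.1074  0.0626] [ 0.0002  0.0002 -1.    ]
[-0.1317, -0.0, 0.1037, 0.0, -0.0167, -0.0, 1]
 ->  [ 0.5236 -0.127   0.047 ] [ 0.0133 -0.1037 -0.9945]
[-0.1391, 0.0, 0.0159, 0.0, 0.0, -0.0, 1]
 ->  [ 0.5263 -0.1478  0.0468] [ 0.0133 -0.1037 -0.9945]
```

Call:
carry_out([
  [[-0.0056, 0, 0.0078, 0, -0.0017, 0, 1], [-0.0112, 0, 0.0156, 0, -0.0033, 0, 1], [-0.0168, 0, 0.0234, 0, -0.005, 0, 1], [-0.0224, 0, 0.0312, 0, -0.0067, 0, 1], [-0.028, 0, 0.039, 0, -0.0084, 0, 1], [-0.0335, 0, 0.0469, 0, -0.01, 0, 1], [-0.0391, 0, 0.0547, 0, -0.0117, 0, 1], [-0.0447, 0, 0.0625, 0, -0.0134, 0, 1], [-0.0503, 0, 0.0703, 0, -0.015, 0, 1], [-0.0559, 0, 0.0781, 0, -0.0167, 0, 1]],
])

```text
time_s: 18.83
position: [0.5205, -0.0996, 0.0765]
tcp_rot: [[-0.125, 0.992, -0.013], [0.987, 0.126, 0.102], [0.103, 0.0, -0.995]]
force: [0.2, 3.5, 2.7]
opening: 0.196
grasp_force: 30.0
```

Call:
carry_out([
  [[-0.0058, 0, 0.0093, 0, -0.0017, 0, 1], [-0.0116, 0, 0.0185, 0, -0.0033, 0, 1], [-0.0173, 0, 0.0278, 0, -0.005, 0, 1], [-0.0231, 0, 0.0371, 0, -0.0066, 0, 1], [-0.0289, 0, 0.0464, 0, -0.0083, 0, 1], [-0.0347, 0, 0.0556, 0, -0.01, 0, 1], [-0.0405, 0, 0.0649, 0, -0.0116, 0, 1], [-0.0462, 0, 0.0742, 0, -0.0133, 0, 1], [-0.052, 0, 0.0834, 0, -0.0149, 0, 1], [-0.0578, 0, 0.0927, 0, -0.0166, 0, 1]],
])

```text
time_s: 19.67
position: [0.5215, -0.1067, 0.0618]
tcp_rot: [[-0.126, 0.992, 0.0], [0.992, 0.126, -0.001], [-0.001, 0.0, -1.0]]
force: [-0.3, 2.5, 2.3]
opening: 0.206
grasp_force: 30.0
```

Light contact with the floor, forces are small. I'll keep pushing.

Call:
carry_out([
  [[-0.0132, 0, 0.0104, 0, -0.0017, 0, 1], [-0.0263, 0, 0.0207, 0, -0.0033, 0, 1], [-0.0395, 0, 0.0311, 0, -0.005, 0, 1], [-0.0527, 0, 0.0415, 0, -0.0067, 0, 1], [-0.0658, 0, 0.0519, 0, -0.0084, 0, 1], [-0.079, 0, 0.0622, 0, -0.01, 0, 1], [-0.0922, 0, 0.0726, 0, -0.0117, 0, 1], [-0.1054, 0, 0.083, 0, -0.0134, 0, 1], [-0.1185, 0, 0.0933, 0, -0.015, 0, 1], [-0.1317, 0, 0.1037, 0, -0.0167, 0, 1]],
])

```text
time_s: 20.5
position: [0.5239, -0.1263, 0.0462]
tcp_rot: [[-0.125, 0.992, 0.013], [0.987, 0.126, -0.105], [-0.105, 0.0, -0.994]]
force: [-0.1, 3.3, 2.2]
opening: 0.202
grasp_force: 30.0
```

```bash
python3 - <<'E'
from plan import *
im2=capture("side")[:,:,::-1]; cv2.imwrite("pics/s5.png",im2)
cv2.imwrite("pics/v5.png",cv2.resize(im2[110:220,330:430],None,fx=5,fy=5,interpolation=cv2.INTER_CUBIC))
s=telemetry.read_state(); p,R=load(); print(s["position"],s["force"],s["moment"])
E
```

```text
[ 0.5238 -0.1264  0.046 ] [-0.4251  1.3592  1.1316] [-0.0429 -0.0905 -0.0317]
```

View pics/v5.png

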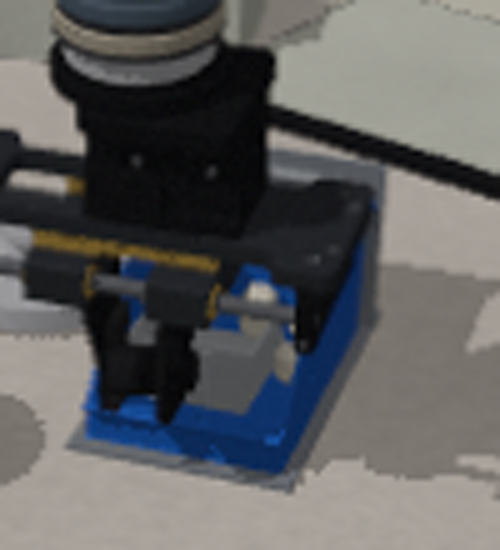

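The pan is flat in the bin, with one side piece outside the pan wall at about (387,182) and another at (383,170). I'll push on to the back wall.

Call:
carry_out([
  [[-0.0139, 0, 0.0016, 0, 0, 0, 1], [-0.0278, 0, 0.0032, 0, 0, 0, 1], [-0.0417, 0, 0.0048, 0, 0, 0, 1], [-0.0556, 0, 0.0064, 0, 0, 0, 1], [-0.0695, 0, 0.008, 0, 0, 0, 1], [-0.0835, 0, 0.0095, 0, 0, 0, 1], [-0.0974, 0, 0.0111, 0, 0, 0, 1], [-0.1113, 0, 0.0127, 0, 0, 0, 1], [-0.1252, 0, 0.0143, 0, 0, 0, 1], [-0.1391, 0, 0.0159, 0, 0, 0, 1]],
])

```text
time_s: 21.38
position: [0.5263, -0.1468, 0.0462]
tcp_rot: [[-0.125, 0.992, 0.013], [0.987, 0.126, -0.103], [-0.104, -0.0, -0.995]]
force: [-0.7, 4.7, 2.7]
opening: 0.204
grasp_force: 30.0
```

Call:
carry_out([
  [[-0.005, 0, 0.0006, 0, 0, 0, 1], [-0.01, 0, 0.0011, 0, 0, 0, 1], [-0.015, 0, 0.0017, 0, 0, 0, 1], [-0.02, 0, 0.0023, 0, 0, 0, 1], [-0.025, 0, 0.0029, 0, 0, 0, 1], [-0.03, 0, 0.0034, 0, 0, 0, 1], [-0.035, 0, 0.004, 0, 0, 0, 1], [-0.035, 0, 0.004, 0, 0, 0, 1], [-0.035, 0, 0.004, 0, 0, 0, 1], [-0.035, 0, 0.004, 0, 0, 0, 1]],
])

```text
time_s: 22.22
position: [0.5268, -0.1519, 0.0461]
tcp_rot: [[-0.125, 0.992, 0.012], [0.987, 0.126, -0.103], [-0.104, -0.001, -0.995]]
force: [-0.4, 6.0, 2.5]
opening: 0.204
grasp_force: 30.0
```

Call:
carry_out([
  [[-0.005, 0, 0.0006, 0, 0, 0, 1], [-0.01, 0, 0.0011, 0, 0, 0, 1], [-0.015, 0, 0.0017, 0, 0, 0, 1], [-0.02, 0, 0.0023, 0, 0, 0, 1], [-0.025, 0, 0.0029, 0, 0, 0, 1], [-0.025, 0, 0.0029, 0, 0, 0, 1], [-0.025, 0, 0.0029, 0, 0, 0, 1], [-0.025, 0, 0.0029, 0, 0, 0, 1], [-0.025, 0, 0.0029, 0, 0, 0, 1], [-0.025, 0, 0.0029, 0, 0, 0, 1]],
])

```text
time_s: 23.05
position: [0.5267, -0.1539, 0.046]
tcp_rot: [[-0.125, 0.992, 0.011], [0.987, 0.125, -0.101], [-0.101, -0.001, -0.995]]
force: [-0.5, 10.9, 4.3]
opening: 0.205
grasp_force: 30.0
```

```bash
python3 - <<'E'
from plan import *
p,R=load(); p=p+R.apply([-.06*.15,0,.0069*.15]); json.dump([p.tolist(),R.as_quat().tolist()],open(F,"w"))
s=telemetry.read_state(); print(p,s["position"])
N=(.042,0,0)
q,_=scoop(0,.010,.0044,4,pt=N); print("u nose", frame(BY).inv().apply(s["position"]-q))
go(*scoop(.0715,.010,.016,-4,pt=N),1)
go(*scoop(.0705,.010,.040,-15,pt=N),1)
go(*scoop(.068,.010,.085,-28,pt=N),1)
E
```

```text
[ 0.5274 -0.1568  0.0467] [ 0.5267 -0.1539  0.046 ]
u nose [ 0.072  -0.0004 -0.0008]
[0.0598, -0.0, 0.0574, 0.0, -0.0222, -0.0, 1]
 ->  [ 0.5264 -0.1489  0.0372] [ 0.0305 -0.2399 -0.9703]
[0.0236, -0.0, 0.0333, 0.0, -0.0306, -0.0, 1]
 ->  [ 0.5261 -0.1466  0.0315] [ 0.0532 -0.4194 -0.9062]
[-0.0497, -0.0, -0.0531, 0.0, -0.0361, -0.0, 1]
 ->  [ 0.5265 -0.15    0.0419] [ 0.0773 -0.6109 -0.7879]
```

```bash
python3 - <<'E'
from plan import *
json.dump([[0.5274,-0.1568,0.0467],tool(frame(BY,4),A).as_quat().tolist()],open(F,"w"))
N=(.042,0,0)
go(*scoop(.0712,.010,.020,-4,pt=N),1)
go(*scoop(.0705,.010,.052,-15,pt=N),1)
go(*scoop(.068,.010,.105,-28,pt=N),1)
go(*scoop(.04,.010,.16,-28,pt=N),1)
E
```

```text
[0.0588, 0.0, 0.0305, -0.0, -0.0222, -0.0, 1]
 ->  [ 0.5264 -0.1486  0.0412] [ 0.0303 -0.2399 -0.9703]
[0.0088, 0.0, -0.018, 0.0, -0.0306, 0.0, 1]
 ->  [ 0.5261 -0.1467  0.0435] [ 0.053  -0.4194 -0.9062]
[-0.0722, 0.0, -0.1015, -0.0, -0.0361, -0.0, 1]
 ->  [ 0.5265 -0.15    0.0619] [ 0.0772 -0.6109 -0.788 ]
[-0.0786, 0.0, -0.4038, -0.0, 0.0, -0.0, 1]
 ->  [ 0.523  -0.1222  0.1169] [ 0.0772 -0.6109 -0.788 ]
```

Call:
carry_out([
  [[0.0059, 0, 0.003, 0, -0.0022, 0, 1], [0.0118, 0, 0.0061, 0, -0.0044, 0, 1], [0.0176, 0, 0.0092, 0, -0.0067, 0, 1], [0.0235, 0, 0.0122, 0, -0.0089, 0, 1], [0.0294, 0, 0.0153, 0, -0.0111, 0, 1], [0.0353, 0, 0.0183, 0, -0.0133, 0, 1], [0.0412, 0, 0.0214, 0, -0.0155, 0, 1], [0.047, 0, 0.0244, 0, -0.0178, 0, 1], [0.0529, 0, 0.0275, 0, -0.02, 0, 1], [0.0588, 0, 0.0305, 0, -0.0222, 0, 1]],
])

```text
time_s: 23.88
position: [0.5267, -0.1484, 0.04]
tcp_rot: [[-0.122, 0.992, 0.03], [0.963, 0.126, -0.24], [-0.242, -0.0, -0.97]]
force: [-0.1, 0.7, -3.4]
opening: 0.203
grasp_force: 30.0
```

Call:
carry_out([
  [[0.0009, 0, -0.0018, 0, -0.0031, 0, 1], [0.0018, 0, -0.0036, 0, -0.0061, 0, 1], [0.0026, 0, -0.0054, 0, -0.0092, 0, 1], [0.0035, 0, -0.0072, 0, -0.0122, 0, 1], [0.0044, 0, -0.009, 0, -0.0153, 0, 1], [0.0053, 0, -0.0108, 0, -0.0184, 0, 1], [0.0062, 0, -0.0126, 0, -0.0214, 0, 1], [0.007, 0, -0.0144, 0, -0.0245, 0, 1], [0.0079, 0, -0.0162, 0, -0.0275, 0, 1], [0.0088, 0, -0.018, 0, -0.0306, 0, 1]],
])

```text
time_s: 24.72
position: [0.5268, -0.1463, 0.0423]
tcp_rot: [[-0.114, 0.992, 0.054], [0.899, 0.126, -0.419], [-0.423, 0.001, -0.906]]
force: [0.3, 0.3, -2.4]
opening: 0.206
grasp_force: 30.0
```

Call:
carry_out([
  [[-0.0072, 0, -0.0102, 0, -0.0036, 0, 1], [-0.0144, 0, -0.0203, 0, -0.0072, 0, 1], [-0.0217, 0, -0.0305, 0, -0.0108, 0, 1], [-0.0289, 0, -0.0406, 0, -0.0144, 0, 1], [-0.0361, 0, -0.0508, 0, -0.018, 0, 1], [-0.0433, 0, -0.0609, 0, -0.0217, 0, 1], [-0.0505, 0, -0.0711, 0, -0.0253, 0, 1], [-0.0578, 0, -0.0812, 0, -0.0289, 0, 1], [-0.065, 0, -0.0914, 0, -0.0325, 0, 1], [-0.0722, 0, -0.1015, 0, -0.0361, 0, 1]],
])

```text
time_s: 25.55
position: [0.5274, -0.1493, 0.0605]
tcp_rot: [[-0.099, 0.992, 0.079], [0.782, 0.126, -0.61], [-0.615, 0.001, -0.789]]
force: [0.1, -0.1, -2.8]
opening: 0.204
grasp_force: 30.0
```

Call:
carry_out([
  [[-0.004, 0, -0.02, 0, 0, 0, 1], [-0.01, 0, -0.055, 0, 0, 0, 1], [-0.02, 0, -0.1, 0, 0, 0, 1], [-0.03, 0, -0.155, 0, 0, 0, 1], [-0.041, 0, -0.21, 0, 0, 0, 1], [-0.052, 0, -0.265, 0, 0, 0, 1], [-0.062, 0, -0.32, 0, 0, 0, 1], [-0.071, 0, -0.365, 0, 0, 0, 1], [-0.077, 0, -0.393, 0, 0, 0, 1], [-0.0786, 0, -0.4038, 0, 0, 0, 1]],
])

```text
time_s: 26.38
position: [0.5236, -0.121, 0.1174]
tcp_rot: [[-0.099, 0.992, 0.079], [0.782, 0.126, -0.611], [-0.616, 0.002, -0.788]]
force: [0.5, -0.3, -2.7]
opening: 0.204
grasp_force: 30.0
```

```bash
python3 - <<'E'
from plan import *
f=[]
for i in range(2):
    im=capture("side"); im3=capture("top"); s=telemetry.read_state(); f.append(s["force"])
im=im[:,:,::-1]; im3=im3[:,:,::-1]; cv2.imwrite("pics/s6.png",im); cv2.imwrite("pics/t6.png",im3)
print(f,s["position"],s["joint_positions"])
o=np.zeros((500,800,3),np.uint8)
o[:,:400]=cv2.resize(im[100:225,320:420],(400,500),interpolation=cv2.INTER_CUBIC)
o[:,400:]=cv2.resize(im3[180:280,420:500],(400,500),interpolation=cv2.INTER_CUBIC)
cv2.imwrite("pics/v6.png",o)
E
```

```text
[array([ 0.0009,  0.1152, -2.9497]), array([-0.1186,  0.1061, -2.4164])] [ 0.5232 -0.1214  0.1161] [ -5.3024  37.3155 107.127  -59.8005  44.0571  35.2461]
```

View pics/v6.png

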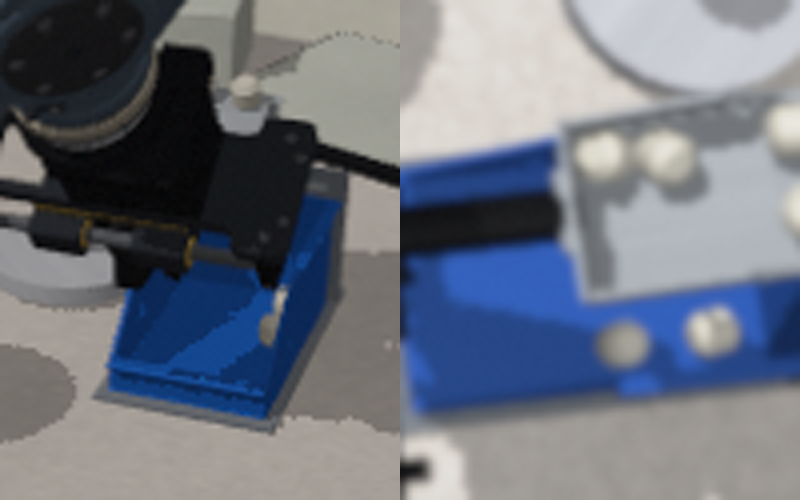

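Top crop: four pieces sit in the pan (two at its back, two near the nose) and two stay in the bin. Next I'll tilt up a bit more so the front ones slide back, then carry the scoop to the jar.

```bash
python3 - <<'E'
from plan import *
print("wash",plane("top",[(268,117),(263,95)],.0)[0],plane("top",[(262,84)],.128)[0]," bottle",plane("top",[(455,85)],.132))
J=np.array([.6758,-.0494,0]); uv=frame(BY).inv().apply(J-np.r_[C,0]); print("jar uv",uv)
N=(.042,0,0)
q=scoop(.04,.010,.16,-28,pt=N)
go(*scoop(.04-.042*(1-0),.010,.15,-38,pt=(0,0,0)),1)
a,b=uv[0]-.012,uv[1]
go(*scoop(a,b,.175,-30,pt=N),1,2)
go(*scoop(a,b,.15,-15,pt=N),1)
E
```

```text
wash [0.7694 0.1578 0.    ] [0.7808 0.158  0.128 ]  bottle [[ 0.7872 -0.1962  0.132 ]]
jar uv [-0.1621  0.1737  0.    ]
[0.034, 0.0, 0.0526, -0.0, -0.0278, -0.0, 1]
 ->  [ 0.5231 -0.1231  0.1075] [ 0.0932 -0.7374 -0.669 ]
[0.4282, 0.5456, -0.5714, -0.0, 0.0111, -0.0, 1]
[0.467, 0.5457, -0.5402, -0.0, 0.0112, -0.0, 1]
 ->  [0.6588 0.1091 0.1267] [ 0.0805 -0.6375 -0.7662]
[-0.0252, -0.0, -0.1076, 0.0, 0.0416, 0.0, 1]
 ->  [0.6579 0.1166 0.1415] [ 0.053  -0.4194 -0.9062]
```

```bash
python3 - <<'E'
from plan import *
N=(.042,0,0); Y=-45
J=np.array([.6758,-.0494,0]); S=frame(Y); n=J+S.apply([-.012,0,0]); a,b,_=frame(BY).inv().apply(n-np.r_[C,0])
go(*scoop(a,b,.185,-34,yaw=Y,pt=N),1,3)
for z,p in((.14,-12),(.095,8)): go(*scoop(a,b,z,p,yaw=Y,pt=N),1)
E
```

```text
[-0.0706, -0.2135, 0.0696, -0.0199, -0.0169, -0.029, 1]
[-0.0238, -0.2294, 0.0468, -0.0199, -0.017, -0.029, 1]
[0.022, -0.2336, 0.0179, -0.0199, -0.0169, -0.0289, 1]
 ->  [0.5678 0.0628 0.1266] [ 0.491  -0.4912 -0.7195]
[-0.0057, -0.0001, -0.1157, -0.0, 0.0611, -0.0, 1]
 ->  [0.5597 0.0709 0.1396] [ 0.2647 -0.2649 -0.9272]
[-0.0773, 0.0001, -0.0268, -0.0, 0.0555, -0.0, 1]
 ->  [0.5663 0.0644 0.1477] [ 0.0248 -0.0248 -0.9994]
```

Call:
carry_out([
  [[0.002, 0, 0.003, 0, -0.0015, 0, 1], [0.006, 0, 0.009, 0, -0.0045, 0, 1], [0.01, 0, 0.016, 0, -0.008, 0, 1], [0.015, 0, 0.023, 0, -0.012, 0, 1], [0.019, 0, 0.03, 0, -0.016, 0, 1], [0.024, 0, 0.037, 0, -0.02, 0, 1], [0.028, 0, 0.044, 0, -0.024, 0, 1], [0.032, 0, 0.05, 0, -0.0265, 0, 1], [0.034, 0, 0.0526, 0, -0.0278, 0, 1], [0.034, 0, 0.0526, 0, -0.0278, 0, 1]],
])

```text
time_s: 27.42
position: [0.5232, -0.122, 0.1062]
tcp_rot: [[-0.085, 0.992, 0.093], [0.664, 0.126, -0.737], [-0.743, -0.001, -0.669]]
force: [0.4, 0.2, -4.0]
opening: 0.201
grasp_force: 30.0
```

```bash
python3 - <<'E'
from plan import *
json.dump([[0.5231,-0.1231,0.1075],tool(frame(BY,-38),A).as_quat().tolist()],open(F,"w"))
print(telemetry.read_state()["force"])
N=(.042,0,0); Y=-45
J=np.array([.6758,-.0494,0]); S=frame(Y); n=J+S.apply([-.012,0,0]); a,b,_=frame(BY).inv().apply(n-np.r_[C,0])
go(*scoop(a,b,.19,-34,yaw=Y,pt=N),1,3)
for z,p in((.14,-12),(.095,8)): go(*scoop(a,b,z,p,yaw=Y,pt=N),1)
E
```

```text
[ 0.41    0.2038 -3.9508]
[0.2262, 0.1504, -0.3311, -0.0252, 0.0036, -0.0243, 1]
[0.2039, 0.2332, -0.2957, -0.0252, 0.0036, -0.0243, 1]
[0.1688, 0.3051, -0.2488, -0.0251, 0.0035, -0.0244, 1]
 ->  [0.5678 0.0628 0.1316] [ 0.4911 -0.4914 -0.7193]
[0.0174, -0.0001, -0.0916, -0.0, 0.0611, 0.0, 1]
 ->  [0.5598 0.0709 0.1396] [ 0.2648 -0.2652 -0.9271]
[-0.0772, 0.0, -0.0269, -0.0, 0.0556, 0.0, 1]
 ->  [0.5663 0.0644 0.1477] [ 0.0244 -0.0248 -0.9994]
```

Call:
carry_out([
  [[0.005, 0.003, -0.008, -0.0006, 0.0001, -0.0006, 1], [0.018, 0.012, -0.026, -0.002, 0.0003, -0.0019, 1], [0.038, 0.025, -0.056, -0.0042, 0.0006, -0.0041, 1], [0.062, 0.041, -0.091, -0.0069, 0.001, -0.0067, 1], [0.089, 0.059, -0.13, -0.0099, 0.0014, -0.0096, 1], [0.116, 0.077, -0.17, -0.0129, 0.0018, -0.0125, 1], [0.144, 0.096, -0.211, -0.016, 0.0023, -0.0155, 1], [0.171, 0.114, -0.25, -0.019, 0.0027, -0.0184, 1], [0.199, 0.132, -0.291, -0.0222, 0.0032, -0.0214, 1], [0.2262, 0.1504, -0.3311, -0.0252, 0.0036, -0.0243, 1]],
])

```text
time_s: 28.25
position: [0.5383, -0.0594, 0.1151]
tcp_rot: [[-0.238, 0.94, 0.246], [0.644, 0.342, -0.685], [-0.727, -0.005, -0.686]]
force: [0.6, 0.1, -2.8]
opening: 0.203
grasp_force: 30.0
```

Call:
carry_out([
  [[0.0204, 0.0233, -0.0296, -0.0025, 0.0004, -0.0024, 1], [0.0408, 0.0466, -0.0591, -0.005, 0.0007, -0.0049, 1], [0.0612, 0.07, -0.0887, -0.0076, 0.0011, -0.0073, 1], [0.0816, 0.0933, -0.1183, -0.0101, 0.0014, -0.0097, 1], [0.102, 0.1166, -0.1479, -0.0126, 0.0018, -0.0122, 1], [0.1223, 0.1399, -0.1774, -0.0151, 0.0022, -0.0146, 1], [0.1427, 0.1632, -0.207, -0.0176, 0.0025, -0.017, 1], [0.1631, 0.1866, -0.2366, -0.0202, 0.0029, -0.0194, 1], [0.1835, 0.2099, -0.2661, -0.0227, 0.0032, -0.0219, 1], [0.2039, 0.2332, -0.2957, -0.0252, 0.0036, -0.0243, 1]],
])

```text
time_s: 29.08
position: [0.5532, 0.0023, 0.123]
tcp_rot: [[-0.382, 0.843, 0.38], [0.591, 0.538, -0.601], [-0.711, -0.005, -0.703]]
force: [0.8, 0.0, -3.4]
opening: 0.203
grasp_force: 30.0
```

Call:
carry_out([
  [[0.022, 0.04, -0.032, -0.0033, 0.0005, -0.0032, 1], [0.044, 0.079, -0.065, -0.0065, 0.0009, -0.0063, 1], [0.066, 0.119, -0.097, -0.0098, 0.0014, -0.0095, 1], [0.087, 0.157, -0.128, -0.0129, 0.0018, -0.0126, 1], [0.107, 0.193, -0.157, -0.0159, 0.0022, -0.0154, 1], [0.126, 0.228, -0.186, -0.0188, 0.0026, -0.0182, 1], [0.143, 0.258, -0.21, -0.0212, 0.003, -0.0206, 1], [0.157, 0.284, -0.231, -0.0233, 0.0033, -0.0227, 1], [0.166, 0.3, -0.245, -0.0247, 0.0034, -0.024, 1], [0.1688, 0.3051, -0.2488, -0.0251, 0.0035, -0.0244, 1]],
])

```text
time_s: 29.92
position: [0.5699, 0.0669, 0.1345]
tcp_rot: [[-0.512, 0.709, 0.486], [0.51, 0.706, -0.492], [-0.691, -0.004, -0.722]]
force: [0.4, 0.6, -2.9]
opening: 0.204
grasp_force: 30.0
```

```bash
python3 - <<'E'
from plan import *
im=capture("top")[:,:,::-1]; cv2.imwrite("pics/t7.png",im)
s=telemetry.read_state(); print(s["position"],s["force"],s["joint_positions"])
Y=-45; S=frame(Y,-34); o=s["position"]-S.apply(OFF)
print("pred corners",proj("top",[o+S.apply(q) for q in((.042,.032,0),(.042,-.032,0),(-.042,.032,.032),(-.042,-.032,.032))]))
print("jar rim c",proj("top",[[.6758,-.0494,.078]]))
hsv=cv2.cvtColor(im,cv2.COLOR_BGR2HSV); w=cv2.inRange(hsv,(0,0,150),(40,60,255)); w[:,:310]=0;w[:,440:]=0;w[:110]=0; w[230:]=0
n,l,st,ce=cv2.connectedComponentsWithStats(w)
print([(ce[k].round(1).tolist(),st[k,4]) for k in range(1,n) if 20<st[k,4]<1000])
E
```

```text
[0.5699 0.0667 0.1344] [-0.4016  0.4508 -2.4052] [ 13.7056  36.4108 111.4254 -81.9439  36.8064  39.9851]
pred corners [[360.7254 119.2432]
 [388.0843 146.2528]
 [322.5152 158.2596]
 [349.2596 185.1268]]
jar rim c [[371.6072 150.5812]]
[([316.9, 165.7], np.int32(488)), ([342.4, 147.8], np.int32(30)), ([334.9, 157.2], np.int32(32)), ([345.9, 158.3], np.int32(55)), ([348.8, 169.1], np.int32(50))]
```

```bash
cat > d.py <<'E'
from plan import *
s=telemetry.read_state(); json.dump([s["position"].tolist(),Ro.from_matrix(s["tcp_rot"]).as_quat().tolist()],open(F,"w"))
N=(.042,0,0); Y=-45
J=np.array([.6758,-.0494,0]); S=frame(Y); n=J+S.apply([-.014,0,0]); a,b,_=frame(BY).inv().apply(n-np.r_[C,0])
for z,p in((.145,-12),(.095,8),(.074,22),(.062,40),(.055,56)): go(*scoop(a,b,z,p,yaw=Y,pt=N),1)
E
python3 d.py
```

```text
[0.011, -0.0284, -0.105, -0.0008, 0.0604, 0.0, 1]
 ->  [0.5583 0.0723 0.1447] [ 0.265  -0.2647 -0.9272]
[-0.0647, -0.0, 0.0041, 0.0, 0.0555, 0.0, 1]
 ->  [0.5649 0.0658 0.1477] [ 0.0249 -0.0248 -0.9994]
[-0.1168, -0.0001, -0.0808, 0.0, 0.0389, 0.0, 1]
 ->  [0.5769 0.0537 0.1604] [-0.1469  0.1469 -0.9782]
[-0.1827, -0.0, -0.1994, -0.0, 0.05, 0.0, 1]
 ->  [0.6003 0.0304 0.184 ] [-0.3535  0.3534 -0.8661]
[-0.1667, -0.0001, -0.2092, -0.0, 0.0445, 0.0, 1]
 ->  [0.6267 0.0039 0.1987] [-0.5088  0.5086 -0.6945]
```

Call:
carry_out([
  [[0.0007, -0.002, -0.007, 0, 0.004, 0, 1], [0.002, -0.005, -0.019, -0.0001, 0.011, 0, 1], [0.0035, -0.009, -0.033, -0.0002, 0.019, 0, 1], [0.005, -0.013, -0.047, -0.0003, 0.027, 0, 1], [0.0063, -0.016, -0.06, -0.0004, 0.035, 0, 1], [0.0077, -0.02, -0.073, -0.0005, 0.042, 0, 1], [0.009, -0.023, -0.086, -0.0006, 0.049, 0, 1], [0.01, -0.026, -0.096, -0.0007, 0.055, 0, 1], [0.011, -0.0284, -0.102, -0.0008, 0.0587, 0, 1], [0.011, -0.0284, -0.105, -0.0008, 0.0604, 0, 1]],
])

```text
time_s: 30.8
position: [0.5579, 0.0709, 0.1447]
tcp_rot: [[-0.655, 0.709, 0.262], [0.657, 0.705, -0.266], [-0.373, -0.002, -0.928]]
force: [-0.6, -0.1, -3.5]
opening: 0.201
grasp_force: 30.0
```

Call:
carry_out([
  [[-0.0065, 0, 0.0004, 0, 0.0055, 0, 1], [-0.013, 0, 0.0008, 0, 0.0111, 0, 1], [-0.0194, 0, 0.0012, 0, 0.0167, 0, 1], [-0.0259, 0, 0.0016, 0, 0.0222, 0, 1], [-0.0324, 0, 0.002, 0, 0.0278, 0, 1], [-0.0388, 0, 0.0025, 0, 0.0333, 0, 1], [-0.0453, 0, 0.0029, 0, 0.0389, 0, 1], [-0.0518, 0, 0.0033, 0, 0.0444, 0, 1], [-0.0582, 0, 0.0037, 0, 0.05, 0, 1], [-0.0647, 0, 0.0041, 0, 0.0555, 0, 1]],
])

```text
time_s: 31.63
position: [0.5636, 0.0652, 0.1471]
tcp_rot: [[-0.707, 0.707, 0.02], [0.707, 0.707, -0.024], [-0.032, -0.003, -0.999]]
force: [-0.3, -0.4, -2.1]
opening: 0.207
grasp_force: 30.0
```

```bash
python3 - <<'E'
from plan import *
im=capture("top")[:,:,::-1]; cv2.imwrite("pics/t8.png",im)
s=telemetry.read_state(); print(s["position"],s["force"],s["joint_positions"])
Y=-45; S=frame(Y,8); o=s["position"]-S.apply(OFF)
print("pred nose corners",proj("top",[o+S.apply(q) for q in((.042,.032,0),(.042,-.032,0))]))
hsv=cv2.cvtColor(im,cv2.COLOR_BGR2HSV); w=cv2.inRange(hsv,(0,0,150),(40,60,255)); w[:,:310]=0;w[:,440:]=0;w[:110]=0; w[230:]=0
n,l,st,ce=cv2.connectedComponentsWithStats(w)
print([(ce[k].round(1).tolist(),st[k,4]) for k in range(1,n) if 20<st[k,4]<1000])
cv2.imwrite("pics/v8.png",cv2.resize(im[95:215,310:430],None,fx=5,fy=5,interpolation=cv2.INTER_CUBIC))
E
```

```text
[0.5651 0.0642 0.1473] [ 1.5175 -1.9059 -2.9502] [ -4.0603  31.2149  95.2296  -1.6505  52.229  -47.9934]
pred nose corners [[356.485  140.7769]
 [380.5801 164.7221]]
[([336.2, 110.4], np.int32(51)), ([411.8, 164.9], np.int32(32)), ([404.8, 182.6], np.int32(22)), ([373.0, 201.0], np.int32(134)), ([391.8, 216.2], np.int32(31)), ([408.9, 215.6], np.int32(22)), ([403.1, 223.8], np.int32(72)), ([378.8, 224.1], np.int32(184))]
```

View pics/v8.png

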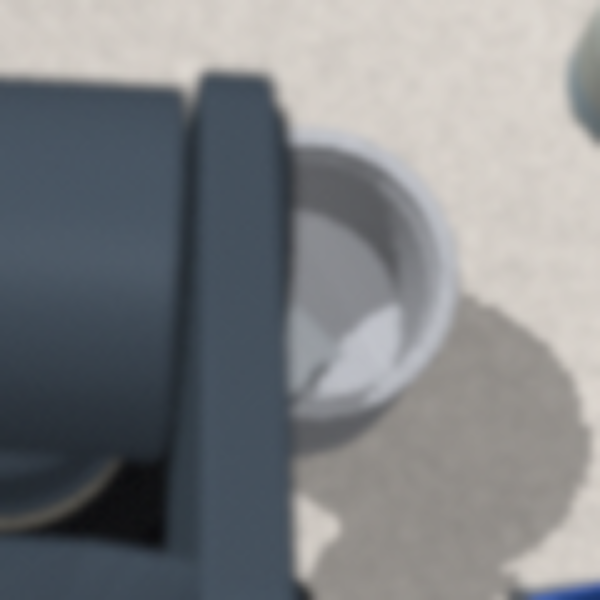

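The arm covers most of the top view. The pan's nose corner shows inside the jar mouth at about crop (345,340), which is px (379,163), and the prediction was (381,165). Now I'll tip.

Call:
carry_out([
  [[-0.0117, 0, -0.0081, 0, 0.0039, 0, 1], [-0.0234, 0, -0.0162, 0, 0.0078, 0, 1], [-0.035, 0, -0.0242, 0, 0.0117, 0, 1], [-0.0467, 0, -0.0323, 0, 0.0156, 0, 1], [-0.0584, 0, -0.0404, 0, 0.0195, 0, 1], [-0.0701, 0, -0.0485, 0, 0.0233, 0, 1], [-0.0818, 0, -0.0566, 0, 0.0272, 0, 1], [-0.0934, 0, -0.0646, 0, 0.0311, 0, 1], [-0.1051, 0, -0.0727, 0, 0.035, 0, 1], [-0.1168, 0, -0.0808, 0, 0.0389, 0, 1]],
])

```text
time_s: 32.52
position: [0.5761, 0.053, 0.1601]
tcp_rot: [[-0.691, 0.707, -0.149], [0.692, 0.707, 0.146], [0.209, -0.003, -0.978]]
force: [-0.2, -0.5, -1.6]
opening: 0.204
grasp_force: 30.0
```

Call:
carry_out([
  [[-0.0183, 0, -0.0199, 0, 0.005, 0, 1], [-0.0365, 0, -0.0399, 0, 0.01, 0, 1], [-0.0548, 0, -0.0598, 0, 0.015, 0, 1], [-0.0731, 0, -0.0798, 0, 0.02, 0, 1], [-0.0914, 0, -0.0997, 0, 0.025, 0, 1], [-0.1096, 0, -0.1196, 0, 0.03, 0, 1], [-0.1279, 0, -0.1396, 0, 0.035, 0, 1], [-0.1462, 0, -0.1595, 0, 0.04, 0, 1], [-0.1644, 0, -0.1795, 0, 0.045, 0, 1], [-0.1827, 0, -0.1994, 0, 0.05, 0, 1]],
])

```text
time_s: 33.35
position: [0.6001, 0.0296, 0.1839]
tcp_rot: [[-0.612, 0.707, -0.355], [0.613, 0.707, 0.352], [0.5, -0.002, -0.866]]
force: [0.3, 0.6, -1.0]
opening: 0.205
grasp_force: 30.0
```

Call:
carry_out([
  [[-0.0167, 0, -0.0209, 0, 0.0045, 0, 1], [-0.0333, 0, -0.0418, 0, 0.0089, 0, 1], [-0.05, 0, -0.0628, 0, 0.0134, 0, 1], [-0.0667, 0, -0.0837, 0, 0.0178, 0, 1], [-0.0834, 0, -0.1046, 0, 0.0223, 0, 1], [-0.1, 0, -0.1255, 0, 0.0267, 0, 1], [-0.1167, 0, -0.1464, 0, 0.0312, 0, 1], [-0.1334, 0, -0.1674, 0, 0.0356, 0, 1], [-0.15, 0, -0.1883, 0, 0.0401, 0, 1], [-0.1667, 0, -0.2092, 0, 0.0445, 0, 1]],
])

```text
time_s: 34.18
position: [0.6263, 0.0031, 0.1979]
tcp_rot: [[-0.489, 0.707, -0.51], [0.493, 0.707, 0.507], [0.719, -0.004, -0.695]]
force: [-0.9, -0.1, -2.1]
opening: 0.203
grasp_force: 30.0
```

```bash
python3 - <<'E'
from plan import *
f=[]
for i in range(6):
    im=capture("side" if i%2 else "top"); f.append(telemetry.read_state()["force"])
    cv2.imwrite(f"pics/{'s' if i%2 else 't'}9.png",im[:,:,::-1])
print(np.mean(f,0),np.std(f,0),telemetry.read_state()["moment"])
p,R=load(); N=(.042,0,0); Y=-45
J=np.array([.6758,-.0494,0]); S=frame(Y); n=J+S.apply([-.014,0,0]); a,b,_=frame(BY).inv().apply(n-np.r_[C,0])
go(*scoop(a,b,.125,56,yaw=Y,pt=N),1)
n=J+S.apply([-.13,0,0]); a,b,_=frame(BY).inv().apply(n-np.r_[C,0])
go(*scoop(a,b,.16,20,yaw=Y,pt=N),1)
E
```

```text
[ 0.1024 -0.1626 -2.1482] [0.5498 0.6455 0.7459] [-0.3956 -0.5446 -0.0042]
[0.3357, 0.0, -0.3241, -0.0, -0.0, 0.0, 1]
 ->  [0.6267 0.0039 0.2687] [-0.5088  0.5086 -0.6945]
[0.72, 0.0004, 0.9933, -0.0, -0.0963, 0.0, 1]
[0.045, 0.0, 0.0159, 0.0, -0.0037, 0.0, 1]
 ->  [0.4928 0.1378 0.2419] [-0.1229  0.1229 -0.9848]
```

Call:
carry_out([
  [[0, 0, -0.02, 0, 0.005, 0, 1], [0, 0, -0.04, 0, 0.01, 0, 1], [0, 0, -0.02, 0, 0.01, 0, 1], [0, 0, -0.04, 0, 0.01, 0, 1], [0, 0, -0.02, 0, 0.01, 0, 1], [0, 0, -0.04, 0, 0.01, 0, 1], [0, 0, -0.02, 0, 0.01, 0, 1], [0, 0, -0.04, 0, 0.005, 0, 1], [0, 0, -0.02, 0, 0, 0, 1], [0, 0, 0, 0, 0, 0, 1]],
])

```text
time_s: 35.32
position: [0.6266, 0.0041, 0.2001]
tcp_rot: [[-0.493, 0.707, -0.507], [0.492, 0.707, 0.507], [0.717, 0.001, -0.697]]
force: [-0.7, 0.3, -1.2]
opening: 0.204
grasp_force: 30.0
```

Call:
carry_out([
  [[0.02, 0, -0.02, 0, 0, 0, 1], [0.06, 0, -0.058, 0, 0, 0, 1], [0.11, 0, -0.106, 0, 0, 0, 1], [0.16, 0, -0.154, 0, 0, 0, 1], [0.21, 0, -0.203, 0, 0, 0, 1], [0.26, 0, -0.251, 0, 0, 0, 1], [0.3, 0, -0.29, 0, 0, 0, 1], [0.33, 0, -0.318, 0, 0, 0, 1], [0.3357, 0, -0.3241, 0, 0, 0, 1], [0.3357, 0, -0.3241, 0, 0, 0, 1]],
])

```text
time_s: 36.15
position: [0.6267, 0.0035, 0.269]
tcp_rot: [[-0.491, 0.708, -0.508], [0.492, 0.707, 0.509], [0.719, 0.0, -0.695]]
force: [-0.2, 0.3, -1.9]
opening: 0.206
grasp_force: 30.0
```

Call:
carry_out([
  [[0.04, 0, 0.05, 0, -0.005, 0, 1], [0.11, 0, 0.15, 0, -0.015, 0, 1], [0.19, 0, 0.26, 0, -0.025, 0, 1], [0.28, 0, 0.38, 0, -0.037, 0, 1], [0.37, 0, 0.51, 0, -0.05, 0, 1], [0.46, 0, 0.64, 0, -0.062, 0, 1], [0.55, 0, 0.76, 0, -0.074, 0, 1], [0.63, 0, 0.87, 0, -0.084, 0, 1], [0.69, 0, 0.95, 0, -0.092, 0, 1], [0.72, 0.0004, 0.9933, 0, -0.0963, 0, 1]],
])

```text
time_s: 36.98
position: [0.4939, 0.1347, 0.2426]
tcp_rot: [[-0.694, 0.706, -0.142], [0.692, 0.708, 0.139], [0.199, -0.002, -0.98]]
force: [0.3, 0.6, -2.3]
opening: 0.206
grasp_force: 30.0
```

```bash
python3 - <<'E'
from plan import *
im=capture("top")[:,:,::-1]; im2=capture("side")[:,:,::-1]; cv2.imwrite("pics/t10.png",im); cv2.imwrite("pics/s10.png",im2)
s=telemetry.read_state(); print(s["position"],s["force"])
J=np.array([.6758,-.0494,.02]); print("jar floor px",proj("top",[J]),proj("top",[J+[0,0,.058]]))
def blobs(n,im,box,t=150):
    x0,y0,x1,y1=box; hsv=cv2.cvtColor(im,cv2.COLOR_BGR2HSV)[y0:y1,x0:x1]; 
    w=cv2.inRange(hsv,(0,0,t),(40,70,255)); k,l,st,ce=cv2.connectedComponentsWithStats(w)
    print(n,[((ce[i]+[x0,y0]).round(1).tolist(),int(st[i,4])) for i in range(1,k) if 12<st[i,4]<3000])
blobs("jar",im,(340,120,402,190)); blobs("bin",im,(415,200,512,262))
g=cv2.cvtColor(im,cv2.COLOR_BGR2GRAY); print(g[128:184:3,344:402:3])
E
```

```text
[0.4946 0.1345 0.2427] [ 0.3459  0.3667 -1.6071]
jar floor px [[367.4352 159.3592]] [[371.6072 150.5812]]
jar [([394.1, 126.6], 223), ([371.3, 140.2], 20), ([379.8, 145.2], 19), ([384.0, 152.4], 64), ([397.2, 175.7], 206), ([371.5, 170.9], 64), ([386.0, 185.2], 39)]
bin [([434.1, 204.0], 389), ([415.7, 253.2], 43), ([482.0, 245.9], 50), ([464.0, 248.2], 47), ([501.9, 259.8], 71)]
[[ 76  83  81  81  82  81  74  86 101 101 101 105 108 115 159 196 204 215
  215 212]
 [ 78  84  81  81  81  81  74  85 100 100  99  98  97 101 123 153 196 206
  213 215]
 [ 77  84  81  81  81  81  76  90 100 100  99  98  96  94 105 136 159 197
  211 213]
 [ 77  84  81  81  81  81  79 115 124 139 120  98  96  94  94 116 142 183
  199 211]
 [ 77  84  80  81  81  82  82 115 140 157 149 130 104  94  92 110 134 158
  196 209]
 [ 78  84  81  81  81  81  81 115 128 144 138 139 150 115  91 113 125 154
  189 201]
 [ 78  84  81  80  81  81  81 122 136 136 132 144 154 142 102 106 127 151
  183 199]
 [ 78  84  81  81  81  81  81 122 141 142 133 126 138 169 174 116 131 148
  178 190]
 [ 78  84  81  80  81  81  81 120 141
[... 198 characters left out ...]
 141 168
  191 152]
 [ 79  84  82  81  81  81  80 115 137 140 140 142 172 195 161 134 149 185
  179 145]
 [ 78  84  82  82  81  81  79 116 136 138 140 177 196 198 199 179 171 190
  158 147]
 [ 77  83  81  81  81  81  80 114 141 167 168 193 197 196 199 175 192 166
  149 151]
 [ 79  84  81  81  81  81  80 112 177 224 203 181 196 194 188 192 170 146
  147 147]
 [ 79  84  81  81  81  81  81 124 186 208 179 168 195 195 186 148 145 148
  148 150]
 [ 80  84  82  81  81  81  81 139 192 193 192 190 180 146 114 140 150 154
  150 151]
 [ 80  84  81  81  80  81  80  82 106 110 114 103  99 103 136 145 147 150
  148 147]
 [ 80  84  81  81  81  82  80  80  95  96  97  98 111 143 147 144 149 149
  148 149]]
```

Four pieces show in the jar at (371,140), (380,145), (384,152) and (371,171), and two remain in the bin at (482,246) and (464,248). Next I'll lay the scoop down.

```bash
python3 - <<'E'
from plan import *
s=telemetry.read_state(); json.dump([s["position"].tolist(),Ro.from_matrix(s["tcp_rot"]).as_quat().tolist()],open(F,"w"))
def flat(x,y,z,yaw=-90,p=0):
    S=frame(yaw,p); return np.array([x,y,z])+S.apply(OFF),tool(S,A)
go(*flat(.485,.015,.09),1)
go(*flat(.485,.015,.012),1)
go(*flat(.485,.015,.003),1)
E
```

```text
[-0.1749, -0.0749, 0.7863, -0.002, -0.0565, 0.1261, 1]
 ->  [0.488  0.1248 0.1219] [-0.0001 -0.1736 -0.9848]
[0.0903, 0.0, 0.512, -0.0, -0.0, 0.0, 1]
 ->  [0.488  0.1248 0.0439] [-0.0001 -0.1736 -0.9848]
[0.0104, 0.0, 0.0591, -0.0, -0.0, 0.0, 1]
 ->  [0.488  0.1248 0.0349] [-0.0001 -0.1736 -0.9848]
```

Call:
carry_out([
  [[-0.01, -0.004, 0.04, 0, -0.003, 0.006, 1], [-0.03, -0.013, 0.13, -0.0003, -0.009, 0.02, 1], [-0.05, -0.021, 0.23, -0.0006, -0.016, 0.036, 1], [-0.075, -0.032, 0.34, -0.0009, -0.024, 0.054, 1], [-0.1, -0.043, 0.45, -0.0011, -0.032, 0.072, 1], [-0.125, -0.053, 0.56, -0.0014, -0.04, 0.09, 1], [-0.147, -0.063, 0.66, -0.0017, -0.047, 0.106, 1], [-0.165, -0.07, 0.74, -0.0019, -0.053, 0.118, 1], [-0.1749, -0.0749, 0.7863, -0.002, -0.0565, 0.1261, 1], [-0.1749, -0.0749, 0.7863, -0.002, -0.0565, 0.1261, 1]],
])

```text
time_s: 37.92
position: [0.491, 0.1227, 0.1196]
tcp_rot: [[0.004, 1.0, -0.002], [0.985, -0.004, -0.175], [-0.175, -0.001, -0.985]]
force: [-0.7, 0.2, -1.4]
opening: 0.204
grasp_force: 30.0
```

Call:
carry_out([
  [[0.005, 0, 0.03, 0, 0, 0, 1], [0.016, 0, 0.09, 0, 0, 0, 1], [0.028, 0, 0.16, 0, 0, 0, 1], [0.041, 0, 0.235, 0, 0, 0, 1], [0.055, 0, 0.31, 0, 0, 0, 1], [0.067, 0, 0.38, 0, 0, 0, 1], [0.077, 0, 0.44, 0, 0, 0, 1], [0.085, 0, 0.48, 0, 0, 0, 1], [0.0903, 0, 0.512, 0, 0, 0, 1], [0.0903, 0, 0.512, 0, 0, 0, 1]],
])

```text
time_s: 38.75
position: [0.4915, 0.1226, 0.043]
tcp_rot: [[0.003, 1.0, 0.001], [0.985, -0.003, -0.175], [-0.175, 0.002, -0.985]]
force: [-0.3, 0.4, -1.9]
opening: 0.205
grasp_force: 30.0
```

Call:
carry_out([
  [[0.0013, 0, 0.0074, 0, 0, 0, 1], [0.0026, 0, 0.0148, 0, 0, 0, 1], [0.0039, 0, 0.0222, 0, 0, 0, 1], [0.0052, 0, 0.0296, 0, 0, 0, 1], [0.0065, 0, 0.037, 0, 0, 0, 1], [0.0078, 0, 0.0443, 0, 0, 0, 1], [0.0091, 0, 0.0517, 0, 0, 0, 1], [0.0104, 0, 0.0591, 0, 0, 0, 1], [0.0104, 0, 0.0591, 0, 0, 0, 1], [0.0104, 0, 0.0591, 0, 0, 0, 1]],
])

```text
time_s: 39.58
position: [0.4919, 0.1227, 0.0349]
tcp_rot: [[0.004, 1.0, 0.003], [0.985, -0.003, -0.174], [-0.174, 0.003, -0.985]]
force: [0.7, -0.2, -2.3]
opening: 0.207
grasp_force: 30.0
```

Call:
carry_out([
  [[0, 0, 0.002, 0, 0, 0, 1], [0.0005, 0, 0.004, 0, 0, 0, 1], [0.001, 0, 0.006, 0, 0, 0, 1], [0.0015, 0, 0.008, 0, 0, 0, 1], [0.002, 0, 0.01, 0, 0, 0, 1], [0.002, 0, 0.012, 0, 0, 0, 1], [0.0023, 0, 0.013, 0, 0, 0, 1], [0.0023, 0, 0.013, 0, 0, 0, 1], [0.0023, 0, 0.013, 0, 0, 0, 1], [0.0023, 0, 0.013, 0, 0, 0, 1]],
])

```text
time_s: 40.42
position: [0.4921, 0.1228, 0.0331]
tcp_rot: [[0.004, 1.0, 0.003], [0.985, -0.003, -0.174], [-0.174, 0.004, -0.985]]
force: [0.7, 0.9, -0.2]
opening: 0.205
grasp_force: 30.0
```

Call:
carry_out([
  [[0, 0, 0.001, 0, 0, 0, 1], [0.0005, 0, 0.002, 0, 0, 0, 1], [0.0005, 0, 0.003, 0, 0, 0, 1], [0.001, 0, 0.004, 0, 0, 0, 1], [0.001, 0, 0.005, 0, 0, 0, 1], [0.001, 0, 0.006, 0, 0, 0, 1], [0.0012, 0, 0.007, 0, 0, 0, 1], [0.0012, 0, 0.007, 0, 0, 0, 1], [0.0012, 0, 0.007, 0, 0, 0, 1], [0.0012, 0, 0.007, 0, 0, 0, 1]],
])

```text
time_s: 41.25
position: [0.4922, 0.1228, 0.032]
tcp_rot: [[0.004, 1.0, 0.003], [0.985, -0.003, -0.174], [-0.174, 0.004, -0.985]]
force: [0.1, 1.6, 1.4]
opening: 0.205
grasp_force: 30.0
```

Call:
carry_out([
  [[0, 0, 0, 0, 0, 0, 0.5], [0, 0, 0, 0, 0, 0, 0.4], [0, 0, 0, 0, 0, 0, 0.3], [0, 0, 0, 0, 0, 0, 0.2], [0, 0, 0, 0, 0, 0, 0.1], [0, 0, 0, 0, 0, 0, 0], [0, 0, 0, 0, 0, 0, 0], [0, 0, 0, 0, 0, 0, 0], [0, 0, 0, 0, 0, 0, 0], [0, 0, 0, 0, 0, 0, 0]],
])

```text
time_s: 42.08
position: [0.492, 0.1227, 0.0319]
tcp_rot: [[0.004, 1.0, 0.003], [0.985, -0.003, -0.174], [-0.174, 0.004, -0.985]]
force: [0.6, -0.8, -0.3]
opening: 0.496
grasp_force: 0.0
```

Call:
carry_out([
  [[0, 0, -0.02, 0, 0, 0, -0.2], [0, 0, -0.08, 0, 0, 0, -0.2], [0, 0, -0.17, 0, 0, 0, -0.2], [0, 0, -0.28, 0, 0, 0, -0.2], [0, 0, -0.4, 0, 0, 0, -0.2], [0, 0, -0.53, 0, 0, 0, -0.2], [0, 0, -0.66, 0, 0, 0, -0.2], [0, 0, -0.78, 0, 0, 0, -0.2], [0, 0, -0.88, 0, 0, 0, -0.2], [0, 0, -0.95, 0, 0, 0, -0.2]],
])

```text
time_s: 42.92
position: [0.4921, 0.1482, 0.1747]
tcp_rot: [[0.004, 1.0, 0.006], [0.985, -0.003, -0.174], [-0.174, 0.007, -0.985]]
force: [0.0, 0.1, -0.2]
opening: 0.599
grasp_force: 0.0
```

```bash
python3 - <<'E'
from plan import *
im=capture("top")[:,:,::-1]; im2=capture("side")[:,:,::-1]; cv2.imwrite("pics/t11.png",im); cv2.imwrite("pics/s11.png",im2)
s=telemetry.read_state(); print(s["time_s"],s["position"],s["force"],s["opening"])
# handle (black) and pan (grey) of the laid scoop in the side view vs. expectation
S=frame(-90); o=np.array([.4922,.1228,.0320])-S.apply(OFF); print("o",o); o[2]=0
print("expected handle ends", proj("side",[o+S.apply(q) for q in((-.042,0,.018),(-.146,0,.067),(-.094,0,.0425))]))
m=(im2.max(2)<40).astype(np.uint8); n,l,st,ce=cv2.connectedComponentsWithStats(m)
for k in range(1,n):
    if st[k,4]>80 and 150<ce[k][1]<330 and ce[k][0]<420: print("black",ce[k],st[k])
print("expected pan", proj("side",[o+S.apply(q) for q in((.042,.032,0),(.042,-.032,0),(-.042,.032,.032),(-.042,-.032,.032))]))
def blobs(n,im,box,t=150):
    x0,y0,x1,y1=box; hsv=cv2.cvtColor(im,cv2.COLOR_BGR2HSV)[y0:y1,x0:x1]; 
    w=cv2.inRange(hsv,(0,0,t),(40,70,255)); k,l,st,ce=cv2.connectedComponentsWithStats(w)
    print(n,[((ce[i]+[x0,y0]).round(1).tolist(),int(st[i,4])) for i in range(1,k) if 12<st[i,4]<3000])
blobs("jar",im,(340,120,402,190)); blobs("bin",im,(415,200,512,262))
E
```

```text
43.0167 [0.4928 0.1483 0.1748] [ 0.0992  0.3641 -0.3845] 0.603446737971097
o [0.4892 0.013  0.0001]
expected handle ends [[334.503  246.9608]
 [307.9729 256.5893]
 [321.9771 251.5082]]
black [271.9947 169.0053] [258 163  33  14 189]
black [288.5066 186.543 ] [278 173  19  30 302]
black [319.9778 251.8089] [305 243  32  19 361]
expected pan [[339.3475 228.7062]
 [365.7073 236.7102]
 [320.6597 237.0928]
 [348.7197 245.9818]]
jar [([346.6, 128.8], 266), ([394.0, 126.5], 222), ([384.1, 152.3], 43), ([346.8, 182.5], 223), ([371.5, 171.1], 50)]
bin [([434.8, 204.2], 370), ([415.6, 254.0], 37), ([482.3, 245.5], 41), ([464.2, 248.0], 42)]
```

```bash
python3 - <<'E'
from h import *
im=cv2.imread("pics/t11.png"); a=cv2.imread("pics/t10.png"); lab=cv2.cvtColor(im,cv2.COLOR_BGR2LAB).astype(int)-128; la=cv2.cvtColor(a,cv2.COLOR_BGR2LAB).astype(int)-128
b=(lab[120:190,340:402,2]); m=(b>2).astype(np.uint8)
n,l,st,ce=cv2.connectedComponentsWithStats(m); print([((ce[k]+[340,120]).round(1).tolist(),int(st[k,4])) for k in range(1,n) if 8<st[k,4]<150])
g=cv2.cvtColor(im,cv2.COLOR_BGR2GRAY); print(g[132:152:2,362:390:2])
# pan interior in the side picture: any warm white?
s=cv2.imread("pics/s11.png"); ls=cv2.cvtColor(s,cv2.COLOR_BGR2GRAY); print(ls[226:250:3,318:372:3])
E
```

```text
[([370.6, 140.2], 54), ([382.1, 149.7], 117), ([371.5, 170.8], 44)]
[[ 85  85  84  85  85  84  84  83  82  82  81  85 105 112]
 [ 85  85  86  86  85  85  83  83  82  81  80  80  88 110]
 [ 95  96  96  94 101 105  91  83  82  82  80  79  81  93]
 [119 119 112 114 123 128 114  93  83  81  80  78  80  90]
 [122 120 107 120 132 135 126 116 104  89  80  78  79  87]
 [122 118 104 114 128 127 120 116 118 117  99  80  77  86]
 [122 120 112 105 114 117 118 117 129 133 121  94  78  86]
 [122 122 120 116 114 118 112 116 129 132 127 113  87  80]
 [121 122 121 121 120 120 110 107 120 124 123 130 120  90]
 [120 121 122 120 120 120 118 107 105 116 159 182 170 125]]
[[161 163 165 163 163 107 162 162 162 164 163 159 162 163 164 162 163 164]
 [161 162 162 168 117  81  81 138 159 163 163 160 164 160 161 162 163 164]
 [163 163 163 119  81  92  91  94  94 123 129 151 158 164 162 162 162 162]
 [165 164 130  80  82  94  97  97 136 129 129 128 130 134  80 158 161 161]
 [164 121 122  87  85  97  98 128 136 134 136 136 133  81  83 117 158 162]
 [163 121 118 137 123 127 104 135 134 137 136 135  89  81  89 120 120 119]
 [164 120  65  16  15  16 130 123 135 135 136  95  80  81 116 120 119 158]
 [ 17  15  14  13  10  10  24  93 117 118  93  81  81 114 115 117 156 162]]
```

Four warm-white pieces are in the jar (the 117 px blob is two of them), two are in the bin, and the pan is empty, flat and open side up. Handing in.

```bash
python3 -c "
from rig import job
print(job.hand_in())"
```

```text
the job is handed in; nothing more can be done
None
```

I tipped four of the six grinding cylinders into the jar, left the other two in the bin, laid the empty scoop flat on the bench with its open side up, and handed the job in at about 43 s of the 72 s allowed.

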